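# Lever a nipping press back into its foot recesses

### The job

The cast-iron nipping press has been knocked round, so its two front feet stand on the bed plate beside their recesses. Push the toe of the pry bar in under the middle of its front edge, over the fulcrum block, until you feel it lightly touch the hidden rib; lever the front just clear of the plate, slew the bar to carry the front across while it is up, and let both feet down gently into their recesses. Move the press only with the bar and without ramming it, then draw the bar right out, leave it lying at rest, and disturb nothing else.

Things in the scene. Friction and masses are not known exactly. Their poses are not given: they have to be found in the camera images.
- bed_plate: aluminium plate 315 x 330 x 10 mm screwed to the bench; origin at the centre of its underside, z up, its front (-x) towards the bar. Its top has four round recesses 5 mm deep with flat, dark rubber-lined floors: two front ones 28 mm across at (-120, +-120) mm, two larger rear ones 36 mm across at (130, +-50) mm
- press: dark cast-iron nipping press, about 12 kg (varies), handwheel on top 300 mm high. Origin midway between the rear feet at sole level; +x to its rear, z up. Feet 22 mm across: front at (-250, +-120), rear at (0, +-50) mm. Base casting 190 mm wide, x -260 to 15, z 22 to 44 mm, underside flat. The rear feet stand loosely in the rear recesses (7 mm play) as the pivot. Seated, its axes match the plate's
- press_rib: full-width cross rib cast under the press, parallel to the front edge: the stop for the bar's toe. Out of sight and rough-cast, its front face lies 14 to 30 mm behind the front edge (varies, must be felt); it hangs 14 mm below the underside. This origin is the middle of the front lower edge, axes as the press. A few newtons suffice to feel it; over 15 N is ramming
- front_edge (a point): middle of the press's front lower edge, (-260, 0, 22) mm in its frame. At the start the press is turned 0.08 to 0.095 rad against the plate and leans back 0.02 rad: the front stands 20 to 24 mm to its -y side
- foot_left (a point): centre of the sole of the front foot on the press's +y side; each front foot is under a round ear, 36 mm across, at a front corner; at the start both stand on the plate's top face
- foot_right (a point): centre of the sole of the front foot on the press's -y side
- seat_left (a point): centre of the floor of the front recess at the plate's +y side, where foot_left belongs (3 mm play all round)
- seat_right (a point): centre of the floor of the front recess at the plate's -y side, where foot_right belongs
- fulcrum: loose steel block, 52 (x) x 95 (y) mm, 1 kg, with a round nose (radius 10 mm) along y on top; origin at the centre of its underside; stands on the bench in front of the plate's front edge
- crest (a point): middle of the top line of the fulcrum's nose, 34 mm above the bench
- bar: steel pry bar, 0.7 kg, lying over the fulcrum, handle end on the bench, toe in the air before the press. Shaft 20 wide (y) x 12 thick (z), x -300 (handle end) to 60 mm; origin on its underside, +x to the toe. The last 40 mm from (60, 0, 6) mm are a flat toe 22 wide x 6 thick bent up 0.38 rad from the shaft: level when the handle is raised by that angle, then it fits the gap under the press
- toe_tip (a point): middle of the toe's end, at half its thickness, (97, 0, 21) mm in the bar's frame
- bar_grip (a point): a point to hold the bar, on the shaft's centre line, (-235, 0, 6) mm in the bar's frame; with the crest 70 to 95 mm behind the tip it takes about 12 to 24 N down to lift the press
- weight_a: bystander: brass bookbinder's weight, 56 mm across, 62 high; origin at the underside or middle
- screwdriver: bystander: screwdriver, about 200 mm; origin at the underside or middle
- mallet: bystander: hammer; origin at the underside or middle
- paste_jar: bystander: jar, 72 mm across, 85 high; origin at the underside or middle
- press_board: bystander: wooden pressing board 120 x 160 x 14 mm; origin at the underside or middle
- wood_block: bystander: dark wooden block 45 x 80 x 45 mm; origin at the underside or middle
There are look-alikes about, which are no part of the job. What is meant by the fulcrum is not blue or red, and is the larger of those in its own colour.

How it is judged:
On the way, in this order (a step that is already met when the one before it is completed fails the run):
1. the bar's toe is in under the press's front edge, within 50 mm of its middle, and lightly touches the rib (x of toe_tip in the frame of press above -0.253 m and y of toe_tip in the frame of press between -0.05 and 0.05 m and contact force between bar and press_rib above 1 N), for 0.05 s.
2. the bar, borne by the fulcrum, lifts both front feet clear of the plate (2.5 mm or more) (z of each of foot_left, foot_right in the frame of bed_plate above 0.0125 m and contact force between bar and fulcrum above 20 N), for 0.1 s.
3. still up on the bar, both front feet are over their recesses (within 7 mm) (all of step 2 and horizontal distance between foot_left and seat_left below 0.007 m and horizontal distance between foot_right and seat_right below 0.007 m), for 0.1 s.
4. both front feet stand in their recesses (z of each of foot_left, foot_right in the frame of bed_plate below 0.0072 m and horizontal distance between foot_left and seat_left below 0.0055 m and horizontal distance between foot_right and seat_right below 0.0055 m), for 0.2 s.
At the end, for the whole second after the job is handed in: both front feet stand on the floors of their recesses (within 2.2 mm of the floor's height, centres within 5.5 mm), the press upright within 0.01 rad and at rest; the bar drawn out, its toe tip at least 6 mm in front of the press's front edge, not touching the press, at rest (all of step 4 and angle between press's own z axis and vertical below 0.01 rad and x of toe_tip in the frame of press below -0.266 m and contact force between bar and press below 0.1 N and linear speed of each of bar, press below 0.01 m/s).
It fails at once if the arm or fingers push the press (over 3 N) (contact force between any of the fingers, the arm and press above 3 N).
It fails at once if the rib is rammed with the bar (over 20 N), or the bar digs into the bed plate (over 25 N) (contact force between bar and press_rib above 20 N or contact force between bar and bed_plate above 25 N).
It fails at once if the press is lifted much further than needed (leans over 0.09 rad, front about 17 mm up) (angle between press's own z axis and vertical above 0.09 rad).
It fails at once if the press is let fall (turning faster than 0.6 rad/s) (angular speed of press above 0.6 rad/s).
It fails at once if a bystander is moved more than 15 mm (distance of any of weight_a, screwdriver, mallet, paste_jar, press_board, wood_block from where it was at the start of the episode above 0.015 m).
It also fails if it takes over 72 s, if anything falls off the work surface, if the arm or the gripper's body presses on something with over 40 N, if the wrist force passes 120 N, or if a joint passes its speed limit or range.

### The arm

A 6-joint arm with a two-finger parallel gripper is mounted at the origin on the work surface. World frame = base frame: x ahead of the robot, y to its left, z up, the work surface at z = 0. Lengths are in m, angles in rad, forces in N, time in s.
With the tool pointing down it reaches from about 0.35 to 0.775 m from the base axis. Payload 7.3 kg.
Tool frame: the origin (TCP) lies at the very end of the fingers, on their centre line; the grasp point (between the pads) lies 19 mm behind it (robot.hold_point_z is the distance from the TCP to the grasp point, in m); z points along the fingers, y is the direction in which the jaws open and shut (so a half turn about z gives the same grasp; the last joint's range is limited). The gripper opens to 92 mm and grips with 3 to 60 N. Pads are 19 mm wide; open, the fingers measure 130 mm over their backs; the gripper's body (75 mm by 190 mm) begins 47 mm behind the grasp point.
Start: joints at [-1.478, 0.342, 1.524, -0, 1.275, -0.146], TCP at [0.124, -0.51, 0.227] pointing down, gripper open.
Joint ranges: [-2.53, 2.53], [-0.77, 2.02], [0.04, 2.7], [-1, 4.14], [0.28, 2.66], [-3.11, 3.11]. Speed limits (rad/s): [2.57, 2.57, 3.14, 3.14, 3.14, 3.14].

### API

Orientations are given as [roll, pitch, yaw] about the fixed x, y, z axes, in that order (R = Rz(yaw) Ry(pitch) Rx(roll)).
In Python, from cell import monitor, viewer, robot gives the robot as it stands.
- The arm moves only by the tool move_arm, never from a script. Its argument "deltas" is a list of rows, each an object of numbers: "x", "y", "z": the shift along the tool's x, y, z in m; "wx", "wy", "wz": the turn, a rotation vector about the tool's x, y, z in degrees; "hand": the opening, from 0 (shut) to 1 (fully open). In form: [{"x": .., "y": .., "z": .., "wx": .., "wy": .., "wz": .., "hand": ..}, ...]. A call has 1 to 8 rows; each row is the pose to reach, as a shift and turn from the pose commanded when the call began, along the tool's axes at that moment; what a row does not reach only later rows make up. A row lasts 1/8 s, in which the tool goes at most 62.5 mm and 10.7 degrees, less where a joint would pass 70% of its speed; a pose out of reach is approached as far as the arm can. A call with a gripper value outside its range is refused whole. The fingers move at their own pace and stop on an object; "grip_force" is the grip in N (left out, the last holds). Time passes only in rows, so rows that repeat a pose let the fingers close. It gives the time, the measured TCP pose, the force and the opening at its end, in the units of the state.
- monitor.observe(): the state, without advancing time (a new reading comes with each control period).
- viewer.read_camera(name): name is "scene" or "top"; returns the picture (384x512x3 uint8, red, green, blue); there is no depth.
- viewer.camera_params(name): a dict with "camera_matrix" (3x3 intrinsics, pixels), "R" (3x3) and "t" (3): a world point X has camera coordinates R X + t. Camera axes: x right, y down, z forward; pixel columns grow to the right and rows downward; lengths in m; the calibration is good to about 2 mm. A picture is of the moment at which its call begins. camera_params takes no time and is no camera call.
- robot.hand_in(): hands the job in, once; it reports no verdict.
The state is a dict: "time": time; "qpos": joint angles; "qvel": joint speeds; "joint_efforts": joint torques, N m; "tool_pos": TCP position; "tool_rot": TCP orientation; "contact_force": force on the tool from outside, world axes, zero at the start; "torque": the same for the moment, N m; "opening": finger opening in m.
Only numpy, scipy, OpenCV 4.12 (cv2) and the standard library are available. Lean on these libraries where they do the work, as an engineer would, in place of code of your own. Each camera call takes 0.05 s, during which the arm holds its last target. There are 200 camera calls.

## Working session

There is one attempt and no reset: what is moved stays moved. The work goes in short steps, Python scripts to look and compute and a tool call to move; the robot and the scene stay as the last step left them, time stands still between calls to the robot, and variables do not carry over. Pictures are saved under pics/ and viewed, about 8 in all and at most 12, crops included, and the job is handed in when it is done.

Besides the shell and the picture viewer there is one more tool, called after "Call:" as a command line: name --argument value ..., lists and objects as JSON in quotes. move_arm: Moves the arm, as the interface text tells. Its arguments: {"type":"object","properties":{"deltas":{"type":"array","items":{"type":"object","properties":{"x":{"type":"number"},"y":{"type":"number"},"z":{"type":"number"},"wx":{"type":"number"},"wy":{"type":"number"},"wz":{"type":"number"},"hand":{"type":"number"}}}},"grip_force":{"type":"number"}},"required":["deltas"]}

```bash
ls; mkdir -p pics
python3 - <<'E'
from cell import monitor, viewer, robot
import cv2
for n in ("scene","top"):
    im=viewer.read_camera(n); cv2.imwrite(f"pics/{n}0.png",cv2.resize(im[:,:,::-1],(800,600),interpolation=cv2.INTER_CUBIC))
    cv2.imwrite(f"pics/{n}0_raw.png",im[:,:,::-1])
    p=viewer.camera_params(n); print(n,p)
print(monitor.observe(), robot.hold_point_z)
E
```

```text
pics
scene {'camera_matrix': array([[483.59774025,   0.        , 254.17098708],
       [  0.        , 483.59774025, 196.60480613],
       [  0.        ,   0.        ,   1.        ]]), 'R': array([[-0.67562391,  0.73723365,  0.00434514],
       [ 0.42550414,  0.39474475, -0.81432353],
       [-0.60206193, -0.54832757, -0.58039496]]), 't': array([ 0.34942745, -0.15199432,  2.01776102])}
top {'camera_matrix': array([[438.1964025 ,   0.        , 244.67589995],
       [  0.        , 438.1964025 , 194.68436277],
       [  0.        ,   0.        ,   1.        ]]), 'R': array([[-0.00615457, -0.99975395, -0.02131092],
       [-0.99634485,  0.00794656, -0.0850517 ],
       [ 0.08520013,  0.02070956, -0.99614861]]), 't': array([0.02324967, 0.49372107, 1.33363282])}
{'time': 0.1, 'qpos': array([-1.47799776e+00,  3.42654224e-01,  1.52491493e+00, -2.88191359e-06,
        1.27540682e+00, -1.46008625e-01]), 'qvel': array([-1.39991472e-03, -1.95993461e-03, -2.25002676e-03, -9.96499004e-06,
        8.69381229e-04,  7.75310442e-04]), 'joint_efforts': array([ 1.90997293e-03, -4.32003129e+01, -2.44693583e+01,  7.19164289e-02,
        5.25933795e-02, -3.86007173e-05]), 'tool_pos': array([ 0.12416791, -0.50973198,  0.22611614]), 'tool_rot': array([-3.14022366e+00, -1.98532025e-04,  2.38807893e-01]), 'contact_force': array([0.05984033, 0.12401675, 0.78737816]), 'torque': array([-0.00354107,  0.0011479 , -0.0348838 ]), 'opening': 0.09178760544384224} 0.0188
```

View pics/scene0.png

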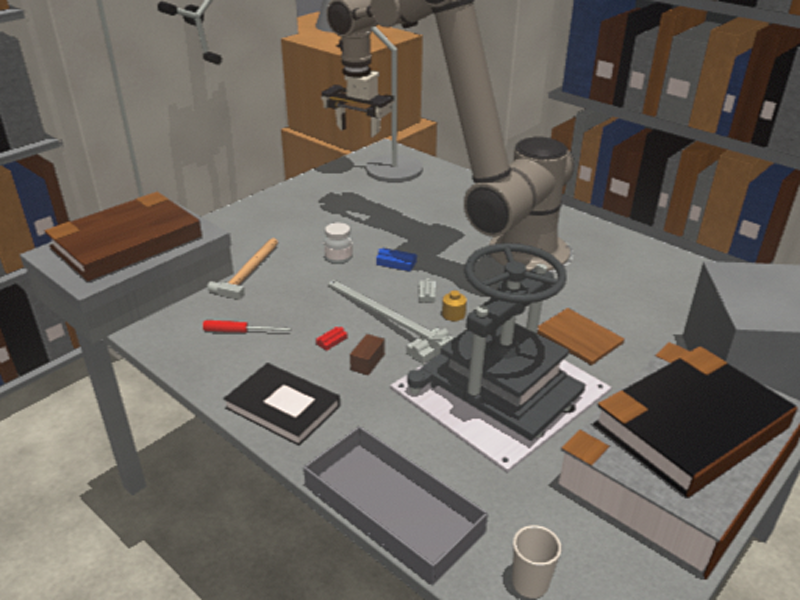

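View pics/top0.png

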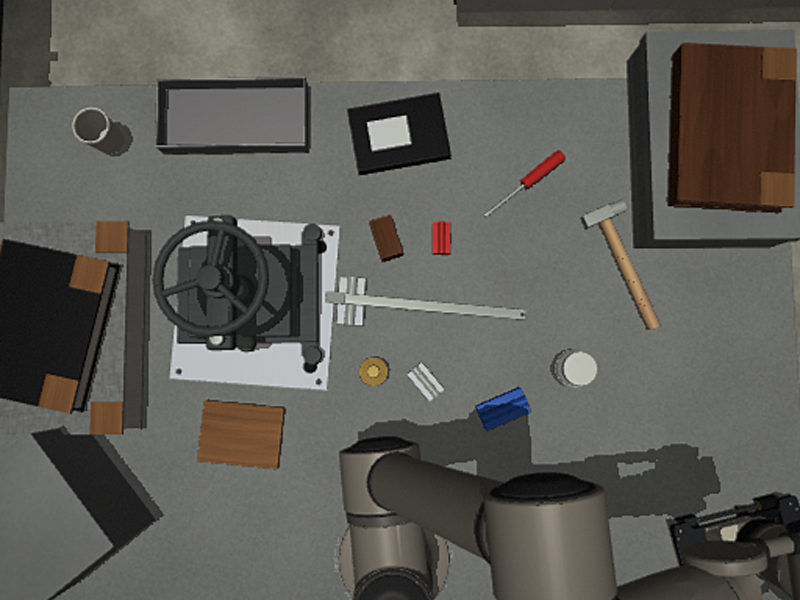

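Run:
```python
import cv2
im=cv2.imread("pics/top0_raw.png")
c=im[130:262,100:345]; cv2.imwrite("pics/c1.png",cv2.resize(c[:, :120],None,fx=5,fy=4.5*5/4.5,interpolation=cv2.INTER_CUBIC)[:600])
im2=im[140:260,160:345]; cv2.imwrite("pics/c1.png",cv2.resize(im2,None,fx=4.3,fy=4.3,interpolation=cv2.INTER_CUBIC))
s=cv2.imread("pics/scene0_raw.png")[170:300,200:400]; cv2.imwrite("pics/c2.png",cv2.resize(s,None,fx=4,fy=4,interpolation=cv2.INTER_CUBIC))
```

```text
(no output)
```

View pics/c1.png

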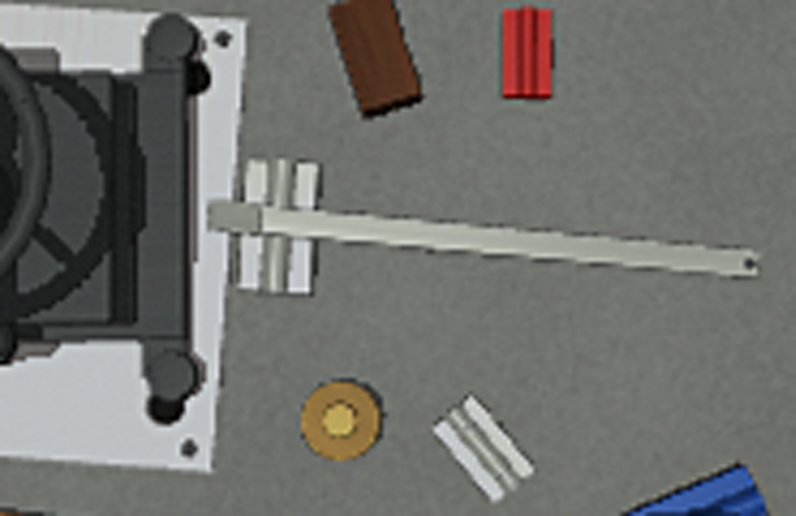

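View pics/c2.png

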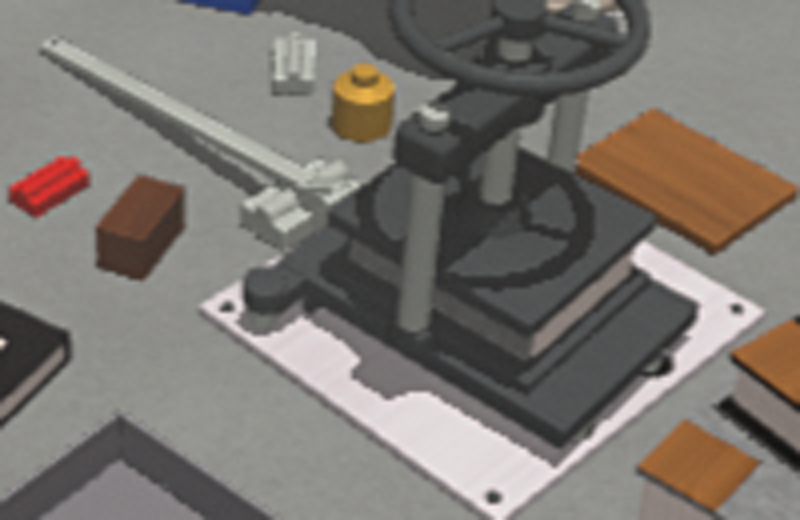

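```bash
cat > h.py <<'E'
import numpy as np
from cell import monitor, viewer, robot
from scipy.spatial.transform import Rotation as Rn
P={n:viewer.camera_params(n) for n in("top","scene")}
def un(n,u,v,z):
    p=P[n];d=p["R"].T@np.linalg.solve(p["camera_matrix"],[u,v,1]);c=-p["R"].T@p["t"]
    return c+d*(z-c[2])/d[2]
def pr(n,X):
    p=P[n];q=p["camera_matrix"]@(p["R"]@np.asarray(X)+p["t"]);return q[:2]/q[2]
def st():
    s=monitor.observe();return s
def c1(x,y,z): return un("top",160+(x+.5)/4.3-.5,140+(y+.5)/4.3-.5,z)
E
python3 - <<'E'
from h import *
np.set_printoptions(precision=4,suppress=True)
a=c1(247,20,.01);b=c1(211,470,.01);print("plate front corners",a,b,np.linalg.norm(a-b))
t=lambda u,v:un("top",(u+.5)*.64-.5,(v+.5)*.64-.5,.01)
C=[t(187,216),t(170,378)];print("rear corners",*C,np.linalg.norm(C[0]-C[1]),np.linalg.norm(a-C[0]),np.linalg.norm(b-C[1]))
yv=(b-a)/np.linalg.norm(b-a);xv=np.array([-yv[1]*-1,-yv[0],0]);xv=np.cross(yv,[0,0,1]);print("plate axes x",xv,"y",yv)
m=(a+b)/2+xv*.1575;m2=(a+b+C[0]+C[1])/4;print("plate centre",m,m2)
for z in(.054,.06):
  e=c1(172,38,z);f=c1(172,376,z);print("ears",z,e,f,np.linalg.norm(e-f))
print("recess R,L",c1(197,77,.01),c1(165,405,.01))
print("pred seats",m-xv*.12-yv*.12,m-xv*.12+yv*.12)
print("front edge top",c1(187,205,.054))
fc=[c1(281,160,.034),c1(273,293,.034)];print("crest ends",*fc,np.linalg.norm(fc[0]-fc[1]),"mid",sum(fc)/2)
print("handle end",c1(757,253,.012),c1(757,276,.012)); print("tip",c1(210,202,.065),c1(210,230,.065))
print("bend",c1(262,220,.055))
E
```

```text
plate front corners [0.6551 0.1061 0.01  ] [0.3275 0.1323 0.01  ] 0.32862273469589226
rear corners [0.6783 0.4161 0.01  ] [0.3513 0.4441 0.01  ] 0.328146495307221 0.31081089752731816 0.3127454082157576
plate axes x [ 0.0796  0.9968 -0.    ] y [-0.9968  0.0796  0.    ]
plate centre [0.5038 0.2762 0.01  ] [0.5031 0.2746 0.01  ]
ears 0.054 [0.6337 0.1557 0.054 ] [0.3945 0.1551 0.054 ] 0.2392184349041652
ears 0.06 [0.6326 0.155  0.06  ] [0.3945 0.1544 0.06  ] 0.2381285880557092
recess R,L [0.6132 0.1428 0.01  ] [0.3742 0.1656 0.01  ]
pred seats [0.6139 0.147  0.01  ] [0.3747 0.1661 0.01  ]
front edge top [0.5145 0.1448 0.054 ]
crest ends [0.5484 0.0798 0.034 ] [0.4532 0.0857 0.034 ] 0.09540538150174921 mid [0.5008 0.0828 0.034 ]
handle end [ 0.4807 -0.2618  0.012 ] [ 0.4641 -0.2614  0.012 ]
tip [0.5154 0.1275 0.065 ] [0.4958 0.1274 0.065 ]
bend [0.5034 0.0919 0.055 ]
```

```bash
cat >> h.py <<'E'
import json,os
np.set_printoptions(precision=4,suppress=True)
C0=np.array([.5008,.0828]); XB=-.215; D=.0095   # crest mid, gripped bar x, TCP beyond bar centre line
def R(phi,psi):
    f=np.array([np.cos(phi)*np.cos(psi),np.cos(phi)*np.sin(psi),-np.sin(phi)])
    n=np.array([np.sin(phi)*np.cos(psi),np.sin(phi)*np.sin(psi),np.cos(phi)])
    return np.c_[f,np.cross(f,n),-n]
def tcp(phi,psi,L,h=0,c=C0,xb=None,d=None):
    """L: along-bar distance nose contact->tip; returns TCP, R, tip"""
    xb=XB if xb is None else xb; d=D if d is None else d
    r=R(phi,psi);f,n=r[:,0],-r[:,2];N=np.array([c[0],c[1],.024+h])
    O=N+.010*n-(.097-L)*f
    return O+xb*f+(.006-d)*n, r, O+.097*f+.021*n
def getc():
    if not os.path.exists("cmd.json"): return np.array([.124,-.51,.227]),Rn.from_euler("xyz",[np.pi,0,.2388]).as_matrix()
    j=json.load(open("cmd.json"));return np.array(j[0]),np.array(j[1])
def delta(p,r,c=None):
    c=c or getc();w=np.degrees(Rn.from_matrix(c[1].T@r).as_rotvec());return np.round(np.r_[c[1].T@(p-c[0])*1e3,w],2)
def commit(x=0,y=0,z=0,wx=0,wy=0,wz=0,hand=0):
    p,r=getc();p=p+r@[x,y,z];r=r@Rn.from_rotvec(np.radians([wx,wy,wz])).as_matrix();json.dump([p.tolist(),r.tolist()],open("cmd.json","w"))
def rep():
    s=monitor.observe();p,r=getc();print("t%.2f"%s["time"],"tcp",s["tool_pos"],"cmd",p,"F",s["contact_force"],"T",s["torque"],"open",s["opening"],"q",s["qpos"]); 
    m=Rn.from_euler("xyz",s["tool_rot"]).as_matrix(); print("rot err deg",np.degrees(Rn.from_matrix(r.T@m).as_rotvec()),"phi",np.arcsin(-m[2,0]))
    return s["tool_pos"],m
E
python3 - <<'E'
from h import *
a=.0985;psi=1.4857;e=np.array([.085,.9964])
hb=np.array([.4724,-.2616])
r=R(-a,psi);f,n=r[:,0],-r[:,2]
G=np.r_[hb,0]+.085*f+.006*n; print("grip",G)
T=G-.0095*n;print("TCP",T)
up=T+[0,0,.12]
d=delta(up,r);print("to above",d)
p,rr=getc()
print("then to grip (tool frame)",delta(T,r,(up,r)))
print("L check",np.linalg.norm(C0-hb))
E
```

```text
grip [ 0.4795 -0.1779  0.0143]
TCP [ 0.4796 -0.177   0.0049]
to above [ 424.3  -239.46  102.12    3.52    4.89  -71.38]
then to grip (tool frame) [-11.8    0.   119.42   0.     0.     0.  ]
L check 0.34556898008935927
```

Call:
move_arm --deltas '[{"x": 0.4243,"y": -0.2395,"z": 0.06,"wx": 3.52,"wy": 4.89,"wz": -71.38,"hand": 0.6},{"x": 0.4243,"y": -0.2395,"z": 0.06,"wx": 3.52,"wy": 4.89,"wz": -71.38,"hand": 0.6},{"x": 0.4243,"y": -0.2395,"z": 0.06,"wx": 3.52,"wy": 4.89,"wz": -71.38,"hand": 0.6},{"x": 0.4243,"y": -0.2395,"z": 0.06,"wx": 3.52,"wy": 4.89,"wz": -71.38,"hand": 0.6},{"x": 0.4243,"y": -0.2395,"z": 0.06,"wx": 3.52,"wy": 4.89,"wz": -71.38,"hand": 0.6},{"x": 0.4243,"y": -0.2395,"z": 0.06,"wx": 3.52,"wy": 4.89,"wz": -71.38,"hand": 0.6},{"x": 0.4243,"y": -0.2395,"z": 0.1021,"wx": 3.52,"wy": 4.89,"wz": -71.38,"hand": 0.6},{"x": 0.4243,"y": -0.2395,"z": 0.1021,"wx": 3.52,"wy": 4.89,"wz": -71.38,"hand": 0.6}]'

```text
time: 1.1
tool_pos: [0.4791, -0.1776, 0.1252]
tool_rot: [3.141, -0.098, 1.487]
contact_force: [0.2, -1.9, 0.6]
opening: 0.0551
```

Run:
```python
from h import *
import cv2
commit(.4243,-.2395,.1021,3.52,4.89,-71.38); rep()
im=viewer.read_camera("top")[:,:,::-1]
cv2.imwrite("pics/t2.png",cv2.resize(im[140:260,200:385],None,fx=4.3,fy=4.3,interpolation=cv2.INTER_CUBIC))
```

```text
t1.10 tcp [ 0.4791 -0.1776  0.1252] cmd [ 0.4796 -0.1769  0.1249] F [ 0.2038 -1.9409  0.5616] T [-0.1525 -0.1303  0.0215] open 0.05509486865145093 q [-0.5602  0.4406  1.6835  0.0999  1.0643 -0.5271]
rot err deg [-0.0236 -0.024  -0.0834] phi -0.09806284747972628
```

Call:
move_arm --deltas '[{"x": -0.006,"z": 0.06,"hand": 0.6},{"x": -0.0118,"z": 0.1,"hand": 0.6},{"x": -0.0118,"z": 0.1194,"hand": 0.6},{"x": -0.0118,"z": 0.1194,"hand": 0.6}]'

```text
schema error: expected keys x, y, z, wx, wy, wz, hand
```

Run:
```python
from h import *
import cv2
commit(-.0118,0,.1194); rep()
im=viewer.read_camera("top")[:,:,::-1]; s=viewer.read_camera("scene")[:,:,::-1]
a=cv2.resize(im[150:250,240:380],(560,400)); b=cv2.resize(s[130:230,200:300],(400,400)) 
cv2.imwrite("pics/t3.png",cv2.resize(np.hstack([a,b]),(800,333)))
```

```text
t1.15 tcp [ 0.4811 -0.1721  0.1217] cmd [ 0.4796 -0.1769  0.0049] F [ 1.2838  5.4248 -2.6555] T [ 0.0686 -0.0993  0.0003] open 0.055119571598651475 q [-0.5511  0.4468  1.6847  0.1041  1.0613 -0.5217]
rot err deg [ 0.1574  0.2647 -0.1424] phi -0.10310539335672832
```

View pics/t3.png

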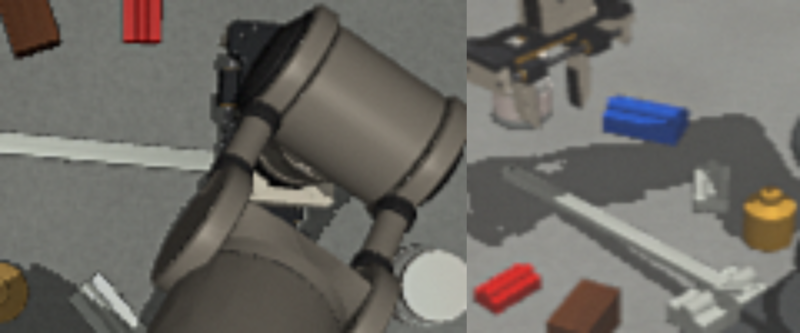

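Call:
move_arm --deltas '[{"x": -0.006,"y": 0,"z": 0.06,"wx": 0,"wy": 0,"wz": 0,"hand": 0.6},{"x": -0.0118,"y": 0,"z": 0.09,"wx": 0,"wy": 0,"wz": 0,"hand": 0.6},{"x": -0.0118,"y": 0,"z": 0.11,"wx": 0,"wy": 0,"wz": 0,"hand": 0.6},{"x": -0.0118,"y": 0,"z": 0.1194,"wx": 0,"wy": 0,"wz": 0,"hand": 0.6},{"x": -0.0118,"y": 0,"z": 0.1194,"wx": 0,"wy": 0,"wz": 0,"hand": 0.6},{"x": -0.0118,"y": 0,"z": 0.1194,"wx": 0,"wy": 0,"wz": 0,"hand": 0.6}]'

```text
time: 2.0
tool_pos: [0.4783, -0.1796, 0.007]
tool_rot: [3.14, -0.098, 1.486]
contact_force: [0.1, 0.2, 0.2]
opening: 0.0552
```

Run:
```python
from h import *
import cv2
rep()
im=viewer.read_camera("top")[:,:,::-1]; s=viewer.read_camera("scene")[:,:,::-1]
a=cv2.resize(im[150:250,240:340],(400,400)); b=cv2.resize(s[130:230,190:290],(400,400)) 
cv2.imwrite("pics/t4.png",np.hstack([a,b]))
```

```text
t2.00 tcp [ 0.4783 -0.1796  0.007 ] cmd [ 0.4796 -0.1769  0.0049] F [0.1107 0.2102 0.2367] T [-0.098  -0.0921  0.0019] open 0.055160172030618966 q [-0.5644  0.6173  1.7863  0.1235  0.7854 -0.5686]
rot err deg [-0.0938 -0.0544  0.0065] phi -0.09753356134392965
```

View pics/t4.png

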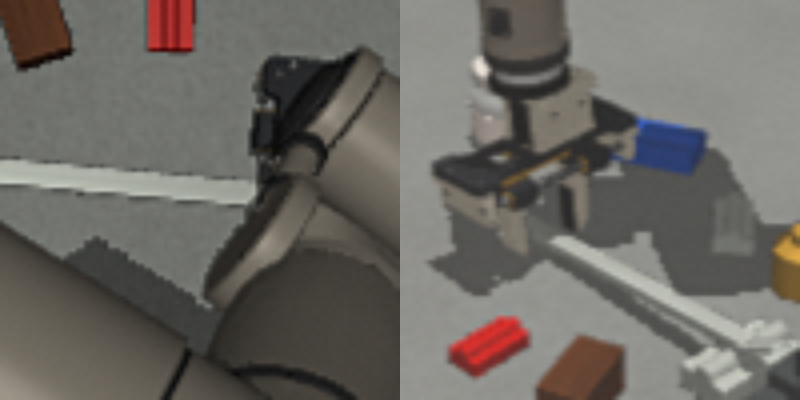

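Call:
move_arm --deltas '[{"x": 0,"y": 0,"z": 0.003,"wx": 0,"wy": 0,"wz": 0,"hand": 0.6},{"x": 0,"y": 0,"z": 0.003,"wx": 0,"wy": 0,"wz": 0,"hand": 0.3},{"x": 0,"y": 0,"z": 0.003,"wx": 0,"wy": 0,"wz": 0,"hand": 0.1},{"x": 0,"y": 0,"z": 0.003,"wx": 0,"wy": 0,"wz": 0,"hand": 0.0},{"x": 0,"y": 0,"z": 0.003,"wx": 0,"wy": 0,"wz": 0,"hand": 0.0},{"x": 0,"y": 0,"z": 0.003,"wx": 0,"wy": 0,"wz": 0,"hand": 0.0},{"x": 0,"y": 0,"z": 0.003,"wx": 0,"wy": 0,"wz": 0,"hand": 0.0}]' --grip_force 60

```text
time: 2.98
tool_pos: [0.4782, -0.1788, 0.0031]
tool_rot: [3.141, -0.098, 1.485]
contact_force: [1.6, 0.5, -0.1]
opening: 0.0191
```

Run:
```python
from h import *
p,m=rep()
# bar now: phi from geometry; estimate where the tool holds the bar
print(R(-.0985,1.4857).T@(np.array([.4795,-.1779,.0143])-p))
```

```text
t2.98 tcp [ 0.4782 -0.1788  0.0031] cmd [ 0.4796 -0.1769  0.0049] F [ 1.635   0.4757 -0.0907] T [-0.0647 -0.4181 -0.1899] open 0.019083572571126316 q [-0.5634  0.6239  1.7887  0.1249  0.7775 -0.5691]
rot err deg [-0.0427 -0.0156  0.0195] phi -0.09820999340120952
[ 0.0021  0.0013 -0.0111]
```

```bash
sed -i 's/XB=-.215; D=.0095/XB=-.217; D=.0111/' h.py
cat >> h.py <<'E'
def plan(rows,c=None):
    """rows of (phi,psi,L,h[,C]) -> deltas from c (default: measured pose)"""
    if c is None: s=monitor.observe();c=(s["tool_pos"],Rn.from_euler("xyz",s["tool_rot"]).as_matrix())
    for q in rows:
        p,r,t=tcp(*q);print(np.round(q[:4],4),"tip",t,"fwd %.1f"%(1e3*np.linalg.norm(t[:2]-C0)),"tcp",p,"D",delta(p,r,c))
E
python3 - <<'E'
from h import *
plan([(-.0985,1.4857,.051,0),(-.0985,1.48,.035,.004),(0,1.46,.03,.005),(.15,1.44,.03,.005),(.3,1.42,.03,.005),(.42,1.41,.03,.005),(.5,1.41,.03,.004)])
E
```

```text
[-0.0985  1.4857  0.051   0.    ] tip [0.5049 0.1303 0.0599] fwd 47.7 tcp [ 0.4785 -0.1785  0.003 ] D [ 0.36  0.33  0.09  0.04  0.02 -0.02]
[-0.0985  1.48    0.035   0.004 ] tip [0.5037 0.1145 0.0623] fwd 31.8 tcp [ 0.4756 -0.1942  0.0054] D [-15.24  -1.24  -3.89   0.01   0.02   0.3 ]
[0.    1.46  0.03  0.005] tip [0.5041 0.1126 0.06  ] fwd 30.0 tcp [ 0.4694 -0.1995  0.0339] D [-18.21  -6.93 -32.78  -0.03  -5.63   1.45]
[0.15  1.44  0.03  0.005] tip [0.5053 0.1168 0.0552] fwd 34.3 tcp [ 0.4643 -0.1949  0.0763] D [ -9.95 -12.41 -74.56   0.11 -14.22   2.6 ]
[0.3   1.42  0.03  0.005] tip [0.5065 0.1202 0.0497] fwd 37.8 tcp [ 0.4603 -0.184   0.1176] D [   4.55  -17.31 -114.66    0.42  -22.81    3.74]
[0.42  1.41  0.03  0.005] tip [0.5072 0.1223 0.0451] fwd 40.0 tcp [ 0.4596 -0.1712  0.1493] D [  20.29  -19.03 -144.93    0.74  -29.68    4.3 ]
[0.5   1.41  0.03  0.004] tip [0.5074 0.1235 0.0408] fwd 41.2 tcp [ 0.4613 -0.1609  0.1685] D [  32.53  -18.24 -163.      0.91  -34.26    4.28]
```

Call:
move_arm --deltas '[{"x": -0.0152,"y": -0.0012,"z": -0.004,"wx": 0,"wy": 0,"wz": 0.3,"hand": 0},{"x": -0.0182,"y": -0.0069,"z": -0.0328,"wx": 0,"wy": -5.6,"wz": 1.5,"hand": 0},{"x": -0.0155,"y": -0.0095,"z": -0.0535,"wx": 0.1,"wy": -10,"wz": 2,"hand": 0},{"x": -0.01,"y": -0.0124,"z": -0.0746,"wx": 0.1,"wy": -14.2,"wz": 2.6,"hand": 0},{"x": -0.004,"y": -0.015,"z": -0.095,"wx": 0.3,"wy": -18.5,"wz": 3.2,"hand": 0},{"x": 0.0046,"y": -0.0173,"z": -0.1147,"wx": 0.4,"wy": -22.8,"wz": 3.7,"hand": 0},{"x": 0.012,"y": -0.0185,"z": -0.13,"wx": 0.6,"wy": -26.2,"wz": 4,"hand": 0},{"x": 0.0203,"y": -0.019,"z": -0.1449,"wx": 0.7,"wy": -29.7,"wz": 4.3,"hand": 0}]'

```text
time: 3.98
tool_pos: [0.4584, -0.1715, 0.1492]
tool_rot: [-3.139, 0.423, 1.411]
contact_force: [0.2, 0.5, -6.4]
opening: 0.0195
```

Run:
```python
from h import *
rep(); plan([(.42,1.41,.03,.005),(.5,1.41,.03,.004)])
```

```text
t3.98 tcp [ 0.4584 -0.1715  0.1492] cmd [ 0.4796 -0.1769  0.0049] F [ 0.1796  0.5159 -6.3527] T [ 0.2184 -0.0598  0.012 ] open 0.019498851219947932 q [-0.2482  0.3828  1.7893 -0.5087  0.9959  0.1991]
rot err deg [  0.8358 -29.837    4.3354] phi 0.4226106678168766
[0.42  1.41  0.03  0.005] tip [0.5072 0.1223 0.0451] fwd 40.0 tcp [ 0.4596 -0.1712  0.1493] D [ 0.44  1.14 -0.23 -0.13  0.15  0.03]
[0.5   1.41  0.03  0.004] tip [0.5074 0.1235 0.0408] fwd 41.2 tcp [ 0.4613 -0.1609  0.1685] D [  2.09   1.1  -22.    -0.13  -4.43   0.03]
```

Call:
move_arm --deltas '[{"x": 0.001,"y": 0.0011,"z": -0.011,"wx": 0,"wy": -2.2,"wz": 0,"hand": 0},{"x": 0.0021,"y": 0.0011,"z": -0.022,"wx": 0,"wy": -4.4,"wz": 0,"hand": 0},{"x": 0.0021,"y": 0.0011,"z": -0.022,"wx": 0,"wy": -4.4,"wz": 0,"hand": 0}]'

```text
time: 4.35
tool_pos: [0.4619, -0.1603, 0.168]
tool_rot: [-3.14, 0.497, 1.412]
contact_force: [0.7, -0.1, -5.5]
opening: 0.019
```

Run:
```python
from h import *
import cv2
p,m=rep()
im=np.ascontiguousarray(viewer.read_camera("top")[:,:,::-1]); s=np.ascontiguousarray(viewer.read_camera("scene")[:,:,::-1])
# predicted bar points from measured tcp assuming rigid grip
f,n=m[:,0],-m[:,2]; O=p-XB*f-(.006-D)*n; y=m[:,1]
tip=O+.097*f+.021*n; bend=O+.06*f+.012*n; print("tip",tip)
def big(img,x0,y0,w,h,k,n):
    o=cv2.resize(img[y0:y0+h,x0:x0+w],None,fx=k,fy=k,interpolation=cv2.INTER_CUBIC)
    for X in (tip+.003*n_,bend,O-.1*f+.012*n_):
        u=(pr(n,X)-[x0,y0]+.5)*k; cv2.circle(o,tuple(int(v) for v in u),3,(0,0,255),1)
    return o
n_=n
cv2.imwrite("pics/t5.png",np.hstack([big(im,190,160,80,100,5,"top"),big(s,210,160,80,100,5,"scene")]))
```

```text
t4.35 tcp [ 0.4619 -0.1603  0.168 ] cmd [ 0.4796 -0.1769  0.0049] F [ 0.6703 -0.0572 -5.5239] T [ 0.248  -0.1789 -0.0357] open 0.01895253751526694 q [-0.1797  0.379   1.7671 -0.5765  1.0642  0.2826]
rot err deg [  0.9484 -34.091    4.2213] phi 0.4968586212002748
tip [0.5075 0.1245 0.0413]
```

View pics/t5.png

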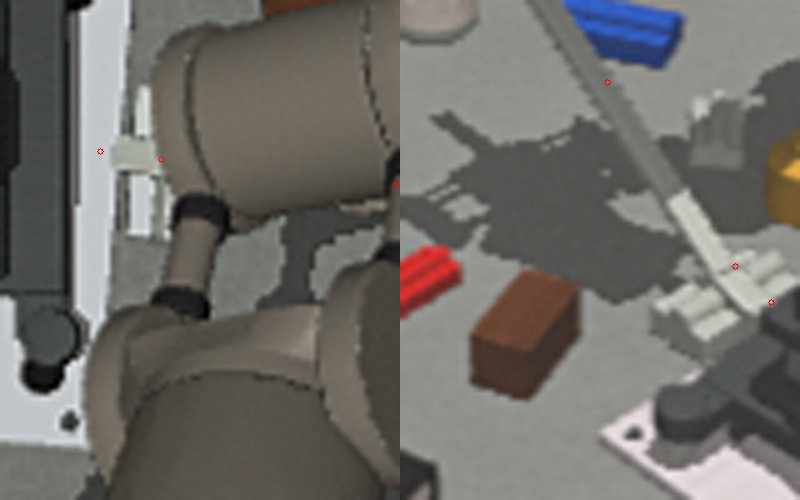

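```bash
sed -i 's/XB=-.217; D=.0111/XB=-.214; D=.0111/' h.py
cat >> h.py <<'E'
from scipy.optimize import fsolve
def ins(fwd,z,psi=1.41,h=0,c=C0):
    phi,L=fsolve(lambda q:[1e3*(.024+h-q[1]*np.sin(q[0])+.031*np.cos(q[0])-z),1e3*(q[1]*np.cos(q[0])+.031*np.sin(q[0])-fwd)],[.4,fwd-.012])
    return (phi,psi,L,h,c)
E
python3 - <<'E'
from h import *
plan([(.5,1.41,.028,0),(.5,1.41,.035,0),(.52,1.41,.045,0)]+[ins(f/1e3,z/1e3) for f,z in((58,25.5),(62,25.5),(66,25.5),(70,25),(74,25),(80,25),(90,25))])
E
```

```text
[0.5   1.41  0.028 0.   ] tip [0.5071 0.1217 0.0378] fwd 39.4 tcp [ 0.4614 -0.16    0.164 ] D [ 2.38 -0.34  2.91 -0.09 -0.22  0.05]
[0.5   1.41  0.035 0.   ] tip [0.5081 0.1278 0.0344] fwd 45.6 tcp [ 0.4624 -0.154   0.1606] D [ 9.38 -0.34  2.94 -0.09 -0.22  0.05]
[0.52  1.41  0.045 0.   ] tip [0.5095 0.1366 0.0285] fwd 54.5 tcp [ 0.4642 -0.1427  0.1604] D [19.55 -0.34 -2.34 -0.09 -1.36  0.05]
[0.5378 1.41   0.049  0.    ] tip [0.5101 0.1401 0.0255] fwd 58.0 tcp [ 0.4652 -0.1368  0.1624] D [23.83 -0.34 -6.91 -0.09 -2.39  0.05]
[0.4992 1.41   0.0537 0.    ] tip [0.5107 0.144  0.0255] fwd 62.0 tcp [ 0.465  -0.1379  0.1515] D [28.09 -0.32  3.2  -0.09 -0.18  0.05]
[0.4661 1.41   0.0583 0.    ] tip [0.5114 0.1479 0.0255] fwd 66.0 tcp [ 0.465  -0.1379  0.1419] D [32.61 -0.3  11.6  -0.09  1.72  0.05]
[0.4444 1.41   0.0628 0.    ] tip [0.512  0.1519 0.025 ] fwd 70.0 tcp [ 0.4653 -0.1363  0.1352] D [37.2  -0.29 16.83 -0.09  2.96  0.05]
[0.4187 1.41   0.0672 0.    ] tip [0.5126 0.1558 0.025 ] fwd 74.0 tcp [ 0.4655 -0.1351  0.1276] D [41.91 -0.28 22.87 -0.09  4.44  0.05]
[0.3854 1.41   0.0738 0.    ] tip [0.5136 0.1618 0.025 ] fwd 80.0 tcp [ 0.4659 -0.1324  0.1177] D [49.03 -0.26 30.25 -0.09  6.35  0.05]
[0.3405 1.41   0.0845 0.    ] tip [0.5152 0.1716 0.025 ] fwd 90.0 tcp [ 0.4669 -0.1263  0.1043] D [60.83 -0.24 39.16 -0.09  8.92  0.05]
```

Call:
move_arm --deltas '[{"x": 0.0024,"y": 0,"z": 0.0029,"wx": 0,"wy": -0.2,"wz": 0,"hand": 0},{"x": 0.0094,"y": 0,"z": 0.0029,"wx": 0,"wy": -0.2,"wz": 0,"hand": 0},{"x": 0.015,"y": 0,"z": 0.0005,"wx": 0,"wy": -0.8,"wz": 0,"hand": 0},{"x": 0.0196,"y": 0,"z": -0.0023,"wx": 0,"wy": -1.4,"wz": 0,"hand": 0},{"x": 0.0238,"y": 0,"z": -0.0069,"wx": 0,"wy": -2.4,"wz": 0,"hand": 0},{"x": 0.0281,"y": 0,"z": 0.0032,"wx": 0,"wy": -0.2,"wz": 0,"hand": 0},{"x": 0.0281,"y": 0,"z": 0.0032,"wx": 0,"wy": -0.2,"wz": 0,"hand": 0}]' --grip_force 40

```text
time: 5.32
tool_pos: [0.4655, -0.1373, 0.151]
tool_rot: [-3.14, 0.498, 1.41]
contact_force: [-0.0, 3.4, -4.3]
opening: 0.0196
```

Run:
```python
from h import *
import cv2
p,m=rep()
im=viewer.read_camera("top")[:,:,::-1]; s=viewer.read_camera("scene")[:,:,::-1]
k=lambda i,x,y,w,h,f:cv2.resize(i[y:y+h,x:x+w],None,fx=f,fy=f,interpolation=cv2.INTER_CUBIC)
cv2.imwrite("pics/t6.png",np.hstack([k(im,190,165,50,60,8),k(s,245,185,50,60,8)]))
plan([ins(f/1e3,z/1e3) for f,z in((62,25.5),(66,25.5),(70,25),(74,25))])
```

```text
t5.33 tcp [ 0.4655 -0.1373  0.151 ] cmd [ 0.4796 -0.1769  0.0049] F [-0.0136  3.4309 -4.3007] T [ 1.4479 -0.4284  0.0062] open 0.01958227168721963 q [-0.1308  0.4086  1.7771 -0.5814  1.054   0.3485]
rot err deg [  0.9476 -34.1583   4.3179] phi 0.49803364705435943
[0.4992 1.41   0.0537 0.    ] tip [0.5107 0.144  0.0255] fwd 62.0 tcp [ 0.465  -0.1379  0.1515] D [-0.34 -0.63  0.36 -0.04  0.01  0.01]
[0.4661 1.41   0.0583 0.    ] tip [0.5114 0.1479 0.0255] fwd 66.0 tcp [ 0.465  -0.1379  0.1419] D [ 4.21 -0.63  8.74 -0.04  1.91  0.01]
[0.4444 1.41   0.0628 0.    ] tip [0.512  0.1519 0.025 ] fwd 70.0 tcp [ 0.4653 -0.1363  0.1352] D [ 8.82 -0.62 13.96 -0.04  3.15  0.01]
[0.4187 1.41   0.0672 0.    ] tip [0.5126 0.1558 0.025 ] fwd 74.0 tcp [ 0.4655 -0.1351  0.1276] D [13.54 -0.62 19.99 -0.04  4.62  0.01]
```

View pics/t6.png

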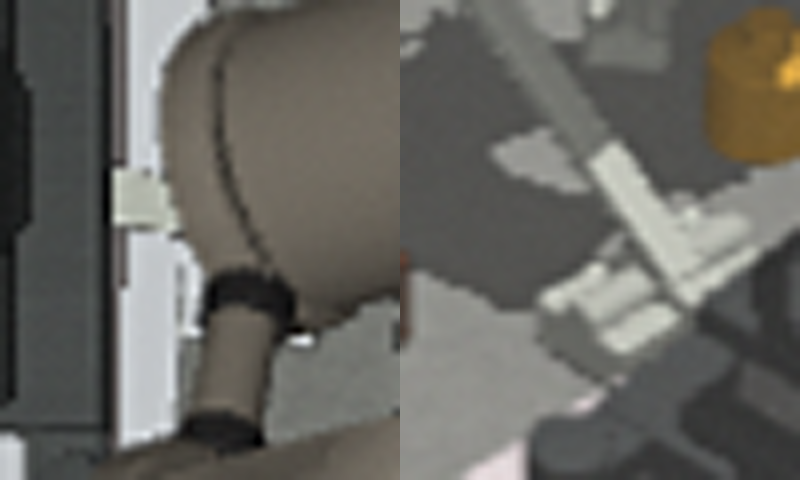

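Call:
move_arm --deltas '[{"x": 0.002,"y": 0,"z": 0.0044,"wx": 0,"wy": 0.9,"wz": 0,"hand": 0},{"x": 0.0042,"y": 0,"z": 0.0087,"wx": 0,"wy": 1.9,"wz": 0,"hand": 0},{"x": 0.0042,"y": 0,"z": 0.0087,"wx": 0,"wy": 1.9,"wz": 0,"hand": 0}]'

```text
time: 5.8
tool_pos: [0.466, -0.1397, 0.1437]
tool_rot: [3.14, 0.469, 1.41]
contact_force: [-2.1, -3.5, 4.6]
opening: 0.0195
```

Run:
```python
from h import *
p,m=rep()
plan([ins(f/1e3,z/1e3) for f,z in((66,25.5),(66,24),(68,24.),(70,24),(74,24))])
```

```text
t5.80 tcp [ 0.466  -0.1397  0.1437] cmd [ 0.4796 -0.1769  0.0049] F [-2.0696 -3.5257  4.5811] T [-0.3096  0.0527  0.0448] open 0.019532909668328515 q [-0.1521  0.4105  1.7849 -0.5577  1.0249  0.3226]
rot err deg [  0.7454 -32.521    4.3183] phi 0.4693506745849256
[0.4661 1.41   0.0583 0.    ] tip [0.5114 0.1479 0.0255] fwd 66.0 tcp [ 0.465  -0.1379  0.1419] D [ 2.25 -1.32  0.78  0.06  0.19 -0.02]
[0.4889 1.41   0.0583 0.    ] tip [0.5114 0.1479 0.024 ] fwd 66.0 tcp [ 0.4654 -0.1352  0.147 ] D [ 2.39 -1.31 -4.99  0.06 -1.12 -0.02]
[0.4734 1.41   0.0605 0.    ] tip [0.5117 0.1499 0.024 ] fwd 68.0 tcp [ 0.4655 -0.1351  0.1425] D [ 4.52 -1.31 -1.05  0.06 -0.23 -0.02]
[0.4588 1.41   0.0628 0.    ] tip [0.512  0.1519 0.024 ] fwd 70.0 tcp [ 0.4655 -0.1348  0.1383] D [ 6.7  -1.32  2.58  0.06  0.61 -0.02]
[0.4323 1.41   0.0672 0.    ] tip [0.5126 0.1558 0.024 ] fwd 74.0 tcp [ 0.4657 -0.1337  0.1306] D [11.16 -1.33  9.    0.06  2.13 -0.01]
```

Run:
```python
from h import *
plan([ins(f/1e3,z/1e3) for f,z in((56,24),(58,22),(62,22),(66,22.),(70,22))])
```

```text
[0.5866 1.41   0.0466 0.    ] tip [0.5098 0.1381 0.024 ] fwd 56.0 tcp [ 0.466  -0.1318  0.1744] D [ -6.99  -1.28 -30.94   0.06  -6.72  -0.02]
[0.598  1.41   0.0491 0.    ] tip [0.5101 0.1401 0.022 ] fwd 58.0 tcp [ 0.4666 -0.1282  0.1755] D [ -4.17  -1.28 -33.6    0.06  -7.37  -0.02]
[0.5555 1.41   0.0537 0.    ] tip [0.5107 0.144  0.022 ] fwd 62.0 tcp [ 0.4662 -0.1304  0.1638] D [ -0.91  -1.29 -22.17   0.06  -4.94  -0.02]
[0.519  1.41   0.0583 0.    ] tip [0.5114 0.1479 0.022 ] fwd 66.0 tcp [ 0.4661 -0.1314  0.1536] D [  2.83  -1.3  -12.58   0.06  -2.84  -0.02]
[0.4871 1.41   0.0628 0.    ] tip [0.512  0.1519 0.022 ] fwd 70.0 tcp [ 0.4661 -0.1314  0.1445] D [ 6.9  -1.31 -4.46  0.06 -1.02 -0.02]
```

Call:
move_arm --deltas '[{"x": -0.008,"y": 0,"z": -0.006,"wx": 0,"wy": -1.3,"wz": 0,"hand": 0},{"x": -0.012,"y": 0,"z": -0.02,"wx": 0,"wy": -4,"wz": 0,"hand": 0},{"x": -0.0092,"y": 0,"z": -0.0317,"wx": 0,"wy": -6.9,"wz": 0,"hand": 0},{"x": -0.0064,"y": 0,"z": -0.0344,"wx": 0,"wy": -7.5,"wz": 0,"hand": 0},{"x": -0.0064,"y": 0,"z": -0.0344,"wx": 0,"wy": -7.5,"wz": 0,"hand": 0}]'

```text
time: 6.42
tool_pos: [0.4674, -0.1278, 0.1754]
tool_rot: [-3.141, 0.596, 1.412]
contact_force: [0.6, 3.1, -5.2]
opening: 0.0195
```

Run:
```python
from h import *
import cv2
p,m=rep()
im=viewer.read_camera("top")[:,:,::-1]; s=viewer.read_camera("scene")[:,:,::-1]
k=lambda i,x,y,w,h,f:cv2.resize(i[y:y+h,x:x+w],None,fx=f,fy=f,interpolation=cv2.INTER_CUBIC)
cv2.imwrite("pics/t7.png",np.hstack([k(im,190,165,50,60,8),k(s,245,185,50,60,8)]))
plan([ins(f/1e3,z/1e3) for f,z in((58,22),(62,22),(66,22.),(70,22))])
```

```text
t6.42 tcp [ 0.4674 -0.1278  0.1754] cmd [ 0.4796 -0.1769  0.0049] F [ 0.598   3.0922 -5.238 ] T [ 1.5881 -0.3586  0.0214] open 0.0195166817792743 q [-0.0564  0.41    1.7463 -0.6585  1.1498  0.4308]
rot err deg [  1.1046 -39.7842   4.2172] phi 0.5962346762317624
[0.598  1.41   0.0491 0.    ] tip [0.5101 0.1401 0.022 ] fwd 58.0 tcp [ 0.4666 -0.1282  0.1755] D [-0.03 -0.69 -0.03 -0.02 -0.08  0.04]
[0.5555 1.41   0.0537 0.    ] tip [0.5107 0.144  0.022 ] fwd 62.0 tcp [ 0.4662 -0.1304  0.1638] D [ 4.65 -0.68 10.9  -0.02  2.35  0.03]
[0.519  1.41   0.0583 0.    ] tip [0.5114 0.1479 0.022 ] fwd 66.0 tcp [ 0.4661 -0.1314  0.1536] D [ 9.58 -0.67 19.94 -0.02  4.44  0.03]
[0.4871 1.41   0.0628 0.    ] tip [0.512  0.1519 0.022 ] fwd 70.0 tcp [ 0.4661 -0.1314  0.1445] D [14.64 -0.67 27.48 -0.02  6.27  0.03]
```

View pics/t7.png

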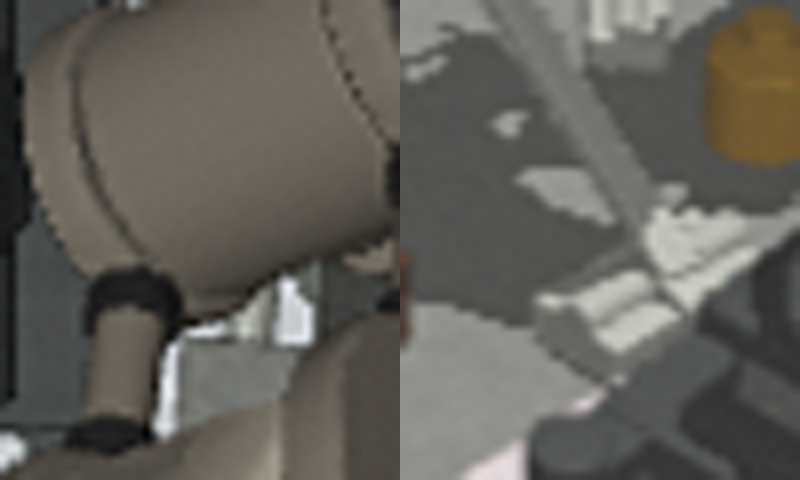

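Call:
move_arm --deltas '[{"x": 0.0024,"y": 0,"z": 0.0055,"wx": 0,"wy": 1.2,"wz": 0,"hand": 0},{"x": 0.0047,"y": 0,"z": 0.0109,"wx": 0,"wy": 2.4,"wz": 0,"hand": 0},{"x": 0.0071,"y": 0,"z": 0.0154,"wx": 0,"wy": 3.4,"wz": 0,"hand": 0},{"x": 0.0071,"y": 0,"z": 0.0154,"wx": 0,"wy": 3.4,"wz": 0,"hand": 0}]'

```text
time: 7.02
tool_pos: [0.4666, -0.1316, 0.1591]
tool_rot: [-3.141, 0.538, 1.41]
contact_force: [0.2, 0.0, -2.7]
opening: 0.0196
```

Run:
```python
from h import *
p,m=rep()
print(un("top",203.6,189.3,.028))
plan([ins(f/1e3,z/1e3) for f,z in((64,22),(66,22.),(68,22),(70,22),(74,22))])
```

```text
t7.03 tcp [ 0.4666 -0.1316  0.1591] cmd [ 0.4796 -0.1769  0.0049] F [ 0.1904  0.0164 -2.6937] T [ 1.0643 -0.2901  0.0939] open 0.019571269794691024 q [-0.0959  0.4116  1.7658 -0.6145  1.091   0.3912]
rot err deg [  0.994  -36.4614   4.335 ] phi 0.5382221888803235
[0.511  0.1463 0.028 ]
[0.5366 1.41   0.056  0.    ] tip [0.511 0.146 0.022] fwd 64.0 tcp [ 0.4661 -0.131   0.1586] D [ 0.67 -0.6   0.21 -0.04  0.09 -0.02]
[0.519  1.41   0.0583 0.    ] tip [0.5114 0.1479 0.022 ] fwd 66.0 tcp [ 0.4661 -0.1314  0.1536] D [ 2.9  -0.6   4.66 -0.04  1.1  -0.02]
[0.5025 1.41   0.0606 0.    ] tip [0.5117 0.1499 0.022 ] fwd 68.0 tcp [ 0.466  -0.1315  0.1489] D [ 5.19 -0.6   8.74 -0.04  2.04 -0.02]
[0.4871 1.41   0.0628 0.    ] tip [0.512  0.1519 0.022 ] fwd 70.0 tcp [ 0.4661 -0.1314  0.1445] D [ 7.51 -0.6  12.48 -0.04  2.93 -0.02]
[0.4591 1.41   0.0672 0.    ] tip [0.5126 0.1558 0.022 ] fwd 74.0 tcp [ 0.4662 -0.1308  0.1364] D [12.25 -0.59 19.09 -0.04  4.53 -0.02]
```

Call:
move_arm --deltas '[{"x": 0.0029,"y": 0,"z": 0.0047,"wx": 0,"wy": 1.1,"wz": 0,"hand": 0},{"x": 0.0052,"y": 0,"z": 0.0087,"wx": 0,"wy": 2.0,"wz": 0,"hand": 0},{"x": 0.0052,"y": 0,"z": 0.0087,"wx": 0,"wy": 2.0,"wz": 0,"hand": 0}]'

```text
time: 7.4
tool_pos: [0.4668, -0.1313, 0.1489]
tool_rot: [-3.141, 0.503, 1.41]
contact_force: [0.2, 2.0, -2.5]
opening: 0.0196
```

Run:
```python
from h import *
p,m=rep()
plan([ins(f/1e3,z/1e3) for f,z in((68,22),(70,22),(72,22),(74,22))])
```

```text
t7.40 tcp [ 0.4668 -0.1313  0.1489] cmd [ 0.4796 -0.1769  0.0049] F [ 0.2276  1.9562 -2.5122] T [ 0.9881 -0.2563  0.0244] open 0.01959190797054804 q [-0.1149  0.4151  1.7762 -0.5861  1.0575  0.3675]
rot err deg [  0.9057 -34.4646   4.3081] phi 0.5033461477164574
[0.5025 1.41   0.0606 0.    ] tip [0.5117 0.1499 0.022 ] fwd 68.0 tcp [ 0.466  -0.1315  0.1489] D [-0.31 -0.72  0.2  -0.02  0.05  0.01]
[0.4871 1.41   0.0628 0.    ] tip [0.512  0.1519 0.022 ] fwd 70.0 tcp [ 0.4661 -0.1314  0.1445] D [ 1.88 -0.72  4.02 -0.02  0.93  0.01]
[0.4727 1.41   0.065  0.    ] tip [0.5123 0.1539 0.022 ] fwd 72.0 tcp [ 0.4661 -0.1312  0.1404] D [ 4.12 -0.72  7.54 -0.02  1.76  0.01]
[0.4591 1.41   0.0672 0.    ] tip [0.5126 0.1558 0.022 ] fwd 74.0 tcp [ 0.4662 -0.1308  0.1364] D [ 6.38 -0.72 10.78 -0.02  2.53  0.01]
```

Call:
move_arm --deltas '[{"x": 0.0022,"y": 0,"z": 0.0038,"wx": 0,"wy": 0.9,"wz": 0,"hand": 0},{"x": 0.0044,"y": 0,"z": 0.0073,"wx": 0,"wy": 1.7,"wz": 0,"hand": 0},{"x": 0.0044,"y": 0,"z": 0.0073,"wx": 0,"wy": 1.7,"wz": 0,"hand": 0}]'

```text
time: 7.78
tool_pos: [0.4668, -0.1311, 0.1406]
tool_rot: [-3.141, 0.474, 1.41]
contact_force: [-0.5, -2.1, -2.4]
opening: 0.0195
```

Run:
```python
from h import *
p,m=rep()
plan([ins(f/1e3,z/1e3) for f,z in((72,22),(73,22.5),(74,22.5),(75,22.5),(76,22.5),(77,22.5),(78,22.5))])
```

```text
t7.78 tcp [ 0.4668 -0.1311  0.1406] cmd [ 0.4796 -0.1769  0.0049] F [-0.4812 -2.11   -2.4054] T [ 0.5073 -0.2251  0.0039] open 0.019525008681630023 q [-0.1316  0.4183  1.7848 -0.5611  1.03    0.3459]
rot err deg [  0.8388 -32.7815   4.3252] phi 0.4739541793210882
[0.4727 1.41   0.065  0.    ] tip [0.5123 0.1539 0.022 ] fwd 72.0 tcp [ 0.4661 -0.1312  0.1404] D [-0.07 -0.72  0.27 -0.02  0.07  0.  ]
[0.459  1.41   0.0661 0.    ] tip [0.5125 0.1549 0.0225] fwd 73.0 tcp [ 0.466  -0.1318  0.1369] D [ 0.99 -0.72  3.61 -0.02  0.86  0.  ]
[0.4524 1.41   0.0672 0.    ] tip [0.5126 0.1558 0.0225] fwd 74.0 tcp [ 0.466  -0.1315  0.135 ] D [ 2.09 -0.72  5.2  -0.02  1.23 -0.  ]
[0.446  1.41   0.0683 0.    ] tip [0.5128 0.1568 0.0225] fwd 75.0 tcp [ 0.4661 -0.1312  0.1331] D [ 3.19 -0.72  6.74 -0.02  1.6  -0.  ]
[0.4398 1.41   0.0694 0.    ] tip [0.513  0.1578 0.0225] fwd 76.0 tcp [ 0.4661 -0.1309  0.1313] D [ 4.31 -0.72  8.21 -0.02  1.96 -0.  ]
[0.4337 1.41   0.0705 0.    ] tip [0.5131 0.1588 0.0225] fwd 77.0 tcp [ 0.4662 -0.1306  0.1295] D [ 5.42 -0.72  9.63 -0.02  2.3  -0.  ]
[0.4279 1.41   0.0716 0.    ] tip [0.5133 0.1598 0.0225] fwd 78.0 tcp [ 0.4663 -0.1302  0.1278] D [ 6.54 -0.72 10.99 -0.02  2.64 -0.  ]
```

Call:
move_arm --deltas '[{"x": 0.001,"y": 0,"z": 0.0035,"wx": 0,"wy": 0.85,"wz": 0,"hand": 0},{"x": 0.0021,"y": 0,"z": 0.0052,"wx": 0,"wy": 1.2,"wz": 0,"hand": 0},{"x": 0.0021,"y": 0,"z": 0.0052,"wx": 0,"wy": 1.2,"wz": 0,"hand": 0}]'

```text
time: 8.15
tool_pos: [0.4668, -0.1311, 0.1348]
tool_rot: [-3.141, 0.453, 1.41]
contact_force: [0.6, 0.2, -3.5]
opening: 0.0196
```

Call:
move_arm --deltas '[{"x": 0.0011,"y": 0,"z": 0.0015,"wx": 0,"wy": 0.37,"wz": 0,"hand": 0},{"x": 0.0022,"y": 0,"z": 0.003,"wx": 0,"wy": 0.73,"wz": 0,"hand": 0},{"x": 0.0022,"y": 0,"z": 0.003,"wx": 0,"wy": 0.73,"wz": 0,"hand": 0}]'

```text
time: 8.52
tool_pos: [0.467, -0.1306, 0.1313]
tool_rot: [-3.141, 0.44, 1.411]
contact_force: [-0.3, 0.3, -3.0]
opening: 0.0195
```

Call:
move_arm --deltas '[{"x": 0.0011,"y": 0,"z": 0.0014,"wx": 0,"wy": 0.34,"wz": 0,"hand": 0},{"x": 0.0022,"y": 0,"z": 0.0028,"wx": 0,"wy": 0.68,"wz": 0,"hand": 0},{"x": 0.0022,"y": 0,"z": 0.0028,"wx": 0,"wy": 0.68,"wz": 0,"hand": 0}]'

```text
time: 8.9
tool_pos: [0.4671, -0.1299, 0.1279]
tool_rot: [-3.141, 0.428, 1.41]
contact_force: [0.7, 1.1, -3.5]
opening: 0.0195
```

Run:
```python
from h import *
p,m=rep()
plan([ins(f/1e3,z/1e3) for f,z in((78,22.5),(80,22.5),(82,22.5),(84,22.5),(86,22.5),(88,22.5),(90,22.5))])
```

```text
t8.90 tcp [ 0.4671 -0.1299  0.1279] cmd [ 0.4796 -0.1769  0.0049] F [ 0.7404  1.0533 -3.4733] T [ 0.8533 -0.2138  0.0223] open 0.01947947086988604 q [-0.1561  0.4244  1.7972 -0.5204  0.9891  0.3099]
rot err deg [  0.7291 -30.1745   4.3106] phi 0.4284248704023413
[0.4279 1.41   0.0716 0.    ] tip [0.5133 0.1598 0.0225] fwd 78.0 tcp [ 0.4663 -0.1302  0.1278] D [-0.33 -0.78  0.26 -0.01  0.03  0.02]
[0.4166 1.41   0.0738 0.    ] tip [0.5136 0.1618 0.0225] fwd 80.0 tcp [ 0.4664 -0.1294  0.1245] D [ 1.81 -0.78  2.93 -0.01  0.68  0.02]
[0.4059 1.41   0.0759 0.    ] tip [0.5139 0.1637 0.0225] fwd 82.0 tcp [ 0.4665 -0.1285  0.1213] D [ 3.96 -0.78  5.42 -0.01  1.29  0.02]
[0.3958 1.41   0.0781 0.    ] tip [0.5142 0.1657 0.0225] fwd 84.0 tcp [ 0.4667 -0.1275  0.1183] D [ 6.13 -0.78  7.73 -0.01  1.87  0.02]
[0.3861 1.41   0.0802 0.    ] tip [0.5146 0.1677 0.0225] fwd 86.0 tcp [ 0.4669 -0.1264  0.1155] D [ 8.32 -0.77  9.88 -0.01  2.42  0.02]
[0.377  1.41   0.0824 0.    ] tip [0.5149 0.1697 0.0225] fwd 88.0 tcp [ 0.4671 -0.1252  0.1127] D [10.51 -0.77 11.89 -0.01  2.95  0.02]
[0.3683 1.41   0.0845 0.    ] tip [0.5152 0.1716 0.0225] fwd 90.0 tcp [ 0.4673 -0.124   0.1101] D [12.71 -0.77 13.75 -0.01  3.45  0.02]
```

Call:
move_arm --deltas '[{"x": 0.0011,"y": 0,"z": 0.0013,"wx": 0,"wy": 0.32,"wz": 0,"hand": 0},{"x": 0.0021,"y": 0,"z": 0.0026,"wx": 0,"wy": 0.65,"wz": 0,"hand": 0},{"x": 0.0021,"y": 0,"z": 0.0026,"wx": 0,"wy": 0.65,"wz": 0,"hand": 0}]'

```text
time: 9.28
tool_pos: [0.4672, -0.1291, 0.1247]
tool_rot: [-3.141, 0.417, 1.41]
contact_force: [-0.3, 0.6, -3.2]
opening: 0.0197
```

Call:
move_arm --deltas '[{"x": 0.0011,"y": 0,"z": 0.0012,"wx": 0,"wy": 0.3,"wz": 0,"hand": 0},{"x": 0.0021,"y": 0,"z": 0.0025,"wx": 0,"wy": 0.61,"wz": 0,"hand": 0},{"x": 0.0021,"y": 0,"z": 0.0025,"wx": 0,"wy": 0.61,"wz": 0,"hand": 0}]'

```text
time: 9.65
tool_pos: [0.4674, -0.1282, 0.1216]
tool_rot: [-3.141, 0.406, 1.41]
contact_force: [-0.5, -0.5, -2.5]
opening: 0.0199
```

Call:
move_arm --deltas '[{"x": 0.0011,"y": 0,"z": 0.0011,"wx": 0,"wy": 0.29,"wz": 0,"hand": 0},{"x": 0.0022,"y": 0,"z": 0.0023,"wx": 0,"wy": 0.58,"wz": 0,"hand": 0},{"x": 0.0022,"y": 0,"z": 0.0023,"wx": 0,"wy": 0.58,"wz": 0,"hand": 0}]'

```text
time: 10.02
tool_pos: [0.4676, -0.1271, 0.1185]
tool_rot: [-3.141, 0.396, 1.41]
contact_force: [0.9, 0.4, -2.5]
opening: 0.0197
```

Call:
move_arm --deltas '[{"x": 0.0011,"y": 0,"z": 0.0011,"wx": 0,"wy": 0.28,"wz": 0,"hand": 0},{"x": 0.0022,"y": 0,"z": 0.0021,"wx": 0,"wy": 0.55,"wz": 0,"hand": 0},{"x": 0.0022,"y": 0,"z": 0.0021,"wx": 0,"wy": 0.55,"wz": 0,"hand": 0}]'

```text
time: 10.4
tool_pos: [0.4678, -0.1259, 0.1158]
tool_rot: [-3.141, 0.387, 1.41]
contact_force: [0.2, 0.4, -3.0]
opening: 0.02
```

Call:
move_arm --deltas '[{"x": 0.0011,"y": 0,"z": 0.001,"wx": 0,"wy": 0.26,"wz": 0,"hand": 0},{"x": 0.0022,"y": 0,"z": 0.002,"wx": 0,"wy": 0.53,"wz": 0,"hand": 0},{"x": 0.0022,"y": 0,"z": 0.002,"wx": 0,"wy": 0.53,"wz": 0,"hand": 0}]'

```text
time: 10.78
tool_pos: [0.468, -0.1246, 0.1131]
tool_rot: [-3.142, 0.377, 1.41]
contact_force: [0.3, 0.6, -3.2]
opening: 0.0196
```

Call:
move_arm --deltas '[{"x": 0.0011,"y": 0,"z": 0.0009,"wx": 0,"wy": 0.25,"wz": 0,"hand": 0},{"x": 0.0022,"y": 0,"z": 0.0018,"wx": 0,"wy": 0.5,"wz": 0,"hand": 0},{"x": 0.0022,"y": 0,"z": 0.0018,"wx": 0,"wy": 0.5,"wz": 0,"hand": 0}]'

```text
time: 11.15
tool_pos: [0.4684, -0.1247, 0.1115]
tool_rot: [3.141, 0.371, 1.411]
contact_force: [-1.1, -7.6, 2.3]
opening: 0.02
```

Run:
```python
from h import *
p,m=rep()
plan([ins(f/1e3,z/1e3) for f,z in((90,22.5),(92,22.5),(94,22.5),(96,22.5),(98,22.5))])
```

```text
t11.15 tcp [ 0.4684 -0.1247  0.1115] cmd [ 0.4796 -0.1769  0.0049] F [-1.1476 -7.6304  2.3094] T [-0.7735 -0.0039  0.0236] open 0.02001002917972913 q [-0.1796  0.436   1.811  -0.4656  0.9409  0.2668]
rot err deg [  0.5596 -26.9079   4.2965] phi 0.371354713606148
[0.3683 1.41   0.0845 0.    ] tip [0.5152 0.1716 0.0225] fwd 90.0 tcp [ 0.4673 -0.124   0.1101] D [ 0.92 -1.23  1.16  0.04  0.18  0.03]
[0.3599 1.41   0.0866 0.    ] tip [0.5155 0.1736 0.0225] fwd 92.0 tcp [ 0.4675 -0.1228  0.1076] D [ 3.02 -1.23  3.02  0.04  0.65  0.03]
[0.352  1.41   0.0888 0.    ] tip [0.5158 0.1756 0.0225] fwd 94.0 tcp [ 0.4677 -0.1215  0.1052] D [ 5.13 -1.23  4.76  0.04  1.11  0.03]
[0.3444 1.41   0.0909 0.    ] tip [0.5162 0.1776 0.0225] fwd 96.0 tcp [ 0.4679 -0.1201  0.1029] D [ 7.25 -1.23  6.39  0.04  1.54  0.03]
[0.3371 1.41   0.093  0.    ] tip [0.5165 0.1795 0.0225] fwd 98.0 tcp [ 0.4681 -0.1187  0.1007] D [ 9.37 -1.23  7.92  0.04  1.96  0.03]
```

Run:
```python
from h import *
c=tcp(*ins(.090,.0225))[:2]
plan([(f,1.41,.0822,0) for f in(.365,.34,.32,.30,.28,.26,.24)],c)
```

```text
[0.365  1.41   0.0822 0.    ] tip [0.5149 0.1695 0.0236] fwd 87.9 tcp [ 0.4669 -0.1264  0.1102] D [-2.32  0.    0.75  0.    0.19  0.  ]
[0.34   1.41   0.0822 0.    ] tip [0.5149 0.1695 0.0258] fwd 87.8 tcp [ 0.4665 -0.1285  0.1049] D [-2.35 -0.    6.47 -0.    1.62  0.  ]
[0.32   1.41   0.0822 0.    ] tip [0.5149 0.1694 0.0276] fwd 87.8 tcp [ 0.4663 -0.1301  0.1006] D [-2.28 -0.   11.04  0.    2.77  0.  ]
[0.3    1.41   0.0822 0.    ] tip [0.5148 0.1694 0.0293] fwd 87.7 tcp [ 0.466  -0.1315  0.0963] D [-2.11 -0.   15.62  0.    3.91  0.  ]
[0.28   1.41   0.0822 0.    ] tip [0.5148 0.1692 0.0311] fwd 87.6 tcp [ 0.4658 -0.1329  0.0919] D [-1.85 -0.   20.19 -0.    5.06  0.  ]
[0.26   1.41   0.0822 0.    ] tip [0.5148 0.1691 0.0328] fwd 87.4 tcp [ 0.4656 -0.1342  0.0876] D [-1.5  -0.   24.75 -0.    6.2   0.  ]
[0.24   1.41   0.0822 0.    ] tip [0.5148 0.1689 0.0346] fwd 87.2 tcp [ 0.4654 -0.1354  0.0831] D [-1.05 -0.   29.31 -0.    7.35  0.  ]
```

Call:
move_arm --deltas '[{"x": -0.0024,"y": 0,"z": 0.0007,"wx": 0,"wy": 0.2,"wz": 0,"hand": 0},{"x": -0.0024,"y": 0,"z": 0.0035,"wx": 0,"wy": 0.9,"wz": 0,"hand": 0},{"x": -0.0024,"y": 0,"z": 0.0065,"wx": 0,"wy": 1.6,"wz": 0,"hand": 0},{"x": -0.0023,"y": 0,"z": 0.009,"wx": 0,"wy": 2.2,"wz": 0,"hand": 0},{"x": -0.0023,"y": 0,"z": 0.011,"wx": 0,"wy": 2.8,"wz": 0,"hand": 0},{"x": -0.0023,"y": 0,"z": 0.011,"wx": 0,"wy": 2.8,"wz": 0,"hand": 0}]' --grip_force 60

```text
time: 11.9
tool_pos: [0.4672, -0.129, 0.1011]
tool_rot: [-3.141, 0.319, 1.41]
contact_force: [0.7, 5.1, -2.9]
opening: 0.0191
```

Run:
```python
from h import *
p,m=rep()
plan([(.32,1.41,.0822,0)])
```

```text
t11.90 tcp [ 0.4672 -0.129   0.1011] cmd [ 0.4796 -0.1769  0.0049] F [ 0.6528  5.082  -2.9419] T [ 1.4009 -0.2606  0.0201] open 0.019068744329844046 q [-0.2216  0.4395  1.8228 -0.4102  0.9018  0.1993]
rot err deg [  0.4849 -23.8958   4.3374] phi 0.3187859900043219
[0.32   1.41   0.0822 0.    ] tip [0.5149 0.1694 0.0276] fwd 87.8 tcp [ 0.4663 -0.1301  0.1006] D [-1.03 -0.77  0.79 -0.01 -0.07  0.01]
```

Call:
move_arm --deltas '[{"x": 0,"y": 0,"z": 0.0023,"wx": 0,"wy": 0.6,"wz": 0,"hand": 0},{"x": 0.0001,"y": 0,"z": 0.0046,"wx": 0,"wy": 1.15,"wz": 0,"hand": 0},{"x": 0.0001,"y": 0,"z": 0.0046,"wx": 0,"wy": 1.15,"wz": 0,"hand": 0}]'

```text
time: 12.28
tool_pos: [0.4678, -0.1298, 0.0982]
tool_rot: [3.139, 0.299, 1.41]
contact_force: [-0.5, 13.4, 10.0]
opening: 0.0196
```

Call:
move_arm --deltas '[{"x": -0.0015,"y": 0,"z": 0.0015,"wx": 0,"wy": 0.4,"wz": 0,"hand": 0},{"x": -0.0025,"y": 0,"z": 0.003,"wx": 0,"wy": 0.75,"wz": 0,"hand": 0},{"x": -0.0025,"y": 0,"z": 0.0045,"wx": 0,"wy": 1.1,"wz": 0,"hand": 0},{"x": -0.0025,"y": 0,"z": 0.0057,"wx": 0,"wy": 1.4,"wz": 0,"hand": 0},{"x": -0.0025,"y": 0,"z": 0.0057,"wx": 0,"wy": 1.4,"wz": 0,"hand": 0}]'

```text
time: 12.9
tool_pos: [0.468, -0.1312, 0.0933]
tool_rot: [3.137, 0.27, 1.41]
contact_force: [2.9, 27.3, 12.1]
opening: 0.0195
```

Run:
```python
from h import *
import cv2
p,m=rep()
plan([(.275,1.41,.0822,0),(.275,1.41,.0792,0)])
for n in("top","scene"): cv2.imwrite(f"pics/{n}8.png",viewer.read_camera(n)[:,:,::-1])
# feature shift of the press between start and now
for n,(x,y,w,h) in {"scene":(260,220,40,40),"top":(185,140,30,30)}.items():
    a=cv2.imread(f"pics/{n}0_raw.png",0).astype(np.float32);b=cv2.imread(f"pics/{n}8.png",0).astype(np.float32)
    print(n,cv2.phaseCorrelate(a[y:y+h,x:x+w].copy(),b[y:y+h,x:x+w].copy(),cv2.createHanningWindow((w,h),cv2.CV_32F)))
```

```text
t12.90 tcp [ 0.468  -0.1312  0.0933] cmd [ 0.4796 -0.1769  0.0049] F [ 2.942  27.3332 12.0751] T [ 3.8873 -0.2726  0.1144] open 0.019517968924626334 q [-0.2568  0.4423  1.8304 -0.3547  0.8698  0.134 ]
rot err deg [  0.128  -21.1317   4.3137] phi 0.27035242311362273
[0.275  1.41   0.0822 0.    ] tip [0.5148 0.1692 0.0315] fwd 87.5 tcp [ 0.4658 -0.1332  0.0908] D [-1.66 -1.93  2.96  0.24 -0.27 -0.01]
[0.275  1.41   0.0792 0.    ] tip [0.5144 0.1664 0.0323] fwd 84.6 tcp [ 0.4653 -0.1361  0.0917] D [-4.66 -1.93  2.94  0.24 -0.27 -0.01]
scene ((0.03052791003204902, -0.3353221127720296), 0.9933558809757232)
top ((0.18251891060379855, 0.006261554895653276), 0.9489640058411493)
```

Call:
move_arm --deltas '[{"x": 0.0005,"y": 0,"z": 0.0015,"wx": 0,"wy": 0.4,"wz": 0,"hand": 0},{"x": 0.001,"y": 0,"z": 0.003,"wx": 0,"wy": 0.75,"wz": 0,"hand": 0},{"x": 0.0015,"y": 0,"z": 0.0045,"wx": 0,"wy": 1.1,"wz": 0,"hand": 0},{"x": 0.0018,"y": 0,"z": 0.006,"wx": 0,"wy": 1.5,"wz": 0,"hand": 0},{"x": 0.002,"y": 0,"z": 0.0075,"wx": 0,"wy": 1.9,"wz": 0,"hand": 0},{"x": 0.0022,"y": 0,"z": 0.0091,"wx": 0,"wy": 2.3,"wz": 0,"hand": 0},{"x": 0.0022,"y": 0,"z": 0.0091,"wx": 0,"wy": 2.3,"wz": 0,"hand": 0}]'

```text
time: 13.88
tool_pos: [0.4685, -0.1332, 0.0849]
tool_rot: [3.136, 0.233, 1.41]
contact_force: [1.4, 20.1, 15.5]
opening: 0.0193
```

```bash
cat > sh.py <<'E'
from h import *
import cv2,sys
tag=sys.argv[1]
p,m=rep()
for n in("top","scene"): cv2.imwrite(f"pics/{n}{tag}.png",viewer.read_camera(n)[:,:,::-1])
for lab,n,(x,y,w,h) in (("earR","scene",(256,225,32,30)),("earR","top",(190,140,22,22)),("wheel","scene",(300,155,64,40)),("wheel","top",(100,142,72,70)),("earL","top",(190,216,22,22)),("fulc","top",(208,172,32,36)),("fulc","scene",(256,205,30,28)),("plate","scene",(300,270,50,30))):
    a=cv2.imread(f"pics/{n}0_raw.png",0).astype(np.float32);b=cv2.imread(f"pics/{n}{tag}.png",0).astype(np.float32)
    s,r=cv2.phaseCorrelate(a[y:y+h,x:x+w].copy(),b[y:y+h,x:x+w].copy(),cv2.createHanningWindow((w,h),cv2.CV_32F));print(lab,n,np.round(s,2),round(r,2))
E
python3 sh.py 9
```

```text
t13.88 tcp [ 0.4685 -0.1332  0.0849] cmd [ 0.4796 -0.1769  0.0049] F [ 1.3742 20.1014 15.5262] T [ 2.6046 -0.2951  0.2652] open 0.019329816658546647 q [-0.2847  0.4504  1.8366 -0.3107  0.8439  0.0814]
rot err deg [ -0.0285 -18.996    4.2805] phi 0.23301053338853236
earR scene [-0.02 -0.65] 1.06
earR top [ 0.13 -0.1 ] 1.15
wheel scene [ 1.45 -0.08] 0.39
wheel top [-2.03  0.17] 0.93
earL top [-0.27  0.15] 1.06
fulc top [-2.43  0.23] 0.73
fulc scene [1.73 0.69] 0.73
plate scene [-0.    0.04] 0.99
```

Run:
```python
from h import *
c=tcp(.235,1.41,.082,0)[:2]
plan([(.228,1.41+.02*i,.082,0) for i in range(1,14)],c)
```

```text
[0.228 1.43  0.082 0.   ] tip [0.513  0.1688 0.0357] fwd 86.9 tcp [ 0.4697 -0.137   0.0805] D [ 0.01  4.44  1.59 -0.26  0.4  -1.12]
[0.228 1.45  0.082 0.   ] tip [0.5113 0.1691 0.0357] fwd 86.9 tcp [ 0.4741 -0.1375  0.0805] D [ 0.14  8.88  1.56 -0.53  0.4  -2.23]
[0.228 1.47  0.082 0.   ] tip [0.5095 0.1692 0.0357] fwd 86.9 tcp [ 0.4785 -0.138   0.0805] D [ 0.36 13.31  1.51 -0.79  0.4  -3.35]
[0.228 1.49  0.082 0.   ] tip [0.5078 0.1694 0.0357] fwd 86.9 tcp [ 0.4829 -0.1384  0.0805] D [ 0.66 17.74  1.44 -1.05  0.4  -4.46]
[0.228 1.51  0.082 0.   ] tip [0.5061 0.1695 0.0357] fwd 86.9 tcp [ 0.4873 -0.1388  0.0805] D [ 1.05 22.16  1.34 -1.31  0.4  -5.58]
[0.228 1.53  0.082 0.   ] tip [0.5043 0.1696 0.0357] fwd 86.9 tcp [ 0.4917 -0.139   0.0805] D [ 1.52 26.57  1.23 -1.58  0.4  -6.69]
[0.228 1.55  0.082 0.   ] tip [0.5026 0.1697 0.0357] fwd 86.9 tcp [ 0.4962 -0.1391  0.0805] D [ 2.08 30.97  1.1  -1.84  0.4  -7.81]
[0.228 1.57  0.082 0.   ] tip [0.5009 0.1697 0.0357] fwd 86.9 tcp [ 0.5006 -0.1392  0.0805] D [ 2.73 35.36  0.94 -2.1   0.4  -8.92]
[0.228 1.59  0.082 0.   ] tip [0.4991 0.1697 0.0357] fwd 86.9 tcp [ 0.5051 -0.1391  0.0805] D [  3.46  39.74   0.77  -2.37   0.4  -10.04]
[0.228 1.61  0.082 0.   ] tip [0.4974 0.1696 0.0357] fwd 86.9 tcp [ 0.5095 -0.139   0.0805] D [  4.27  44.1    0.57  -2.63   0.4  -11.15]
[0.228 1.63  0.082 0.   ] tip [0.4957 0.1695 0.0357] fwd 86.9 tcp [ 0.5139 -0.1388  0.0805] D [  5.17  48.44   0.36  -2.89   0.4  -12.27]
[0.228 1.65  0.082 0.   ] tip [0.4939 0.1694 0.0357] fwd 86.9 tcp [ 0.5184 -0.1385  0.0805] D [  6.16  52.76   0.12  -3.16   0.4  -13.38]
[0.228 1.67  0.082 0.   ] tip [0.4922 0.1693 0.0357] fwd 86.9 tcp [ 0.5228 -0.1381  0.0805] D [  7.23  57.06  -0.13  -3.42   0.4  -14.5 ]
```

Call:
move_arm --deltas '[{"x": 0,"y": 0.0044,"z": 0.0016,"wx": -0.26,"wy": 0.4,"wz": -1.1,"hand": 0},{"x": 0.0001,"y": 0.0089,"z": 0.0016,"wx": -0.5,"wy": 0.4,"wz": -2.2,"hand": 0},{"x": 0.0004,"y": 0.0133,"z": 0.0015,"wx": -0.8,"wy": 0.4,"wz": -3.4,"hand": 0},{"x": 0.0007,"y": 0.0177,"z": 0.0014,"wx": -1.05,"wy": 0.4,"wz": -4.5,"hand": 0},{"x": 0.001,"y": 0.0222,"z": 0.0013,"wx": -1.3,"wy": 0.4,"wz": -5.6,"hand": 0},{"x": 0.0015,"y": 0.0266,"z": 0.0012,"wx": -1.6,"wy": 0.4,"wz": -6.7,"hand": 0},{"x": 0.0015,"y": 0.0266,"z": 0.0012,"wx": -1.6,"wy": 0.4,"wz": -6.7,"hand": 0}]'

```text
time: 14.85
tool_pos: [0.4934, -0.1363, 0.0829]
tool_rot: [3.139, 0.227, 1.53]
contact_force: [-2.3, 17.4, 14.3]
opening: 0.0195
```

```bash
python3 sh.py 10
python3 - <<'E'
import cv2,numpy as np
a=cv2.imread("pics/top10.png");b=cv2.imread("pics/scene10.png")
k=lambda i,x,y,w,h,f:cv2.resize(i[y:y+h,x:x+w],None,fx=f,fy=f,interpolation=cv2.INTER_CUBIC)
cv2.imwrite("pics/v10.png",np.hstack([k(a,180,135,80,120,5),k(b,230,180,80,120,5)]))
E
```

```text
t14.85 tcp [ 0.4934 -0.1363  0.0829] cmd [ 0.4796 -0.1769  0.0049] F [-2.2877 17.3682 14.275 ] T [ 2.2891  0.3731 -0.2433] open 0.019471098612657528 q [-0.2836  0.478   1.7904 -0.297   0.8377 -0.0475]
rot err deg [ -0.3058 -18.6173  -2.5749] phi 0.22655817091157004
earR scene [ 0.75 -1.92] 0.79
earR top [0.66 1.31] 1.02
wheel scene [ 3.39 -0.35] 0.33
wheel top [-2.24  1.05] 0.94
earL top [-0.71  1.68] 0.71
fulc top [-2.2  -0.29] 0.8
fulc scene [0.88 0.28] 0.73
plate scene [-0.15 -0.04] 1.12
```

View pics/v10.png

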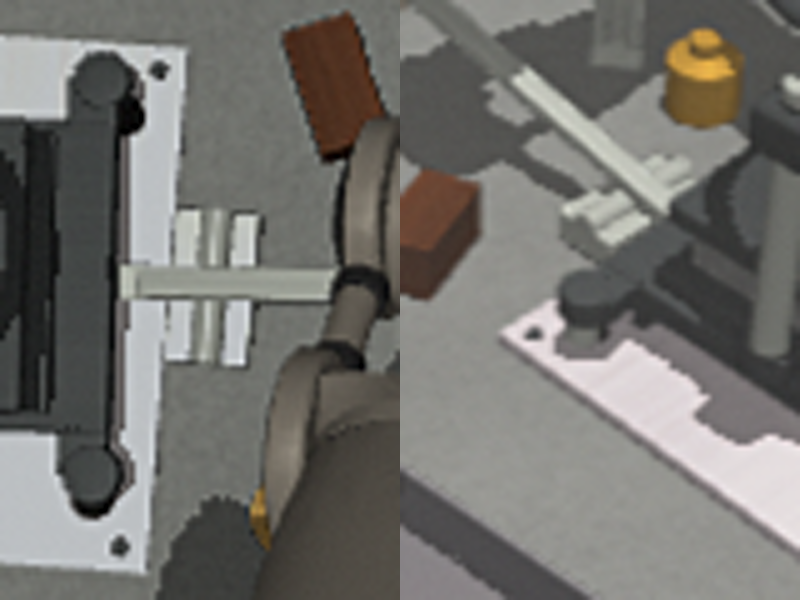

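```bash
cat > ear.py <<'E'
from h import *
import sys
u=[float(a) for a in sys.argv[1:]]
z=u[4]
r=un("top",u[0],u[1],z);l=un("top",u[2],u[3],z);m=(r+l)/2
c=np.array([.5034,.2754]);yv=np.array([-.9968,.0796]);xv=np.array([.0796,.9968])
print("ears",r,l,np.linalg.norm(r-l)); 
for n,q,s in(("R",r,-1),("L",l,1)): e=q[:2]-c;print(n,"plate xy err to seat",1e3*(e@xv+.12),1e3*(e@yv-s*.12))
E
python3 ear.py 199.6 148.4 199.6 226.9 .054; python3 ear.py 200.2 150.6 197.9 228.9 .059
python3 - <<'E'
from h import *
c=np.array([.5,.0885])
print(c, "")
c0=(tcp(.228,1.53,.082,0)[:2])
for i in range(1,13):
    psi=1.53+.02*i;R_=Rn.from_euler("z",.02*i).as_matrix();C=np.r_[c,0]
    p=C+R_@(c0[0]-C);print(round(psi,3),delta(p,R_@c0[1],c0))
E
```

```text
ears [0.6339 0.1558 0.054 ] [0.395  0.1552 0.054 ] 0.23890999710239116
R plate xy err to seat 11.148128817555072 -19.61586220905248
L plate xy err to seat -8.492008264017858 -21.52093922497532
ears [0.6262 0.1533 0.059 ] [0.389  0.1596 0.059 ] 0.2372339406693696
R plate xy err to seat 8.070404717434865 -12.078286168321656
L plate xy err to seat -4.5205598822626865 -15.185074760642278
[0.5    0.0885] 
1.55 [ 0.06  4.55 -0.01 -0.26  0.   -1.12]
1.57 [ 0.22  9.1  -0.05 -0.52  0.   -2.23]
1.59 [ 0.46 13.65 -0.11 -0.78  0.   -3.35]
1.61 [ 0.79 18.19 -0.18 -1.04  0.   -4.47]
1.63 [ 1.21 22.72 -0.28 -1.3  -0.   -5.58]
1.65 [ 1.71 27.24 -0.4  -1.55  0.   -6.7 ]
1.67 [ 2.31 31.75 -0.54 -1.81  0.   -7.81]
1.69 [ 2.99 36.25 -0.69 -2.07  0.   -8.93]
1.71 [  3.76  40.74  -0.87  -2.33   0.   -10.05]
1.73 [  4.62  45.2   -1.07  -2.59   0.   -11.16]
1.75 [  5.56  49.65  -1.29  -2.85  -0.   -12.28]
1.77 [  6.59  54.08  -1.53  -3.11   0.   -13.4 ]
```

Call:
move_arm --deltas '[{"x": 0.0001,"y": 0.0046,"z": 0,"wx": -0.26,"wy": 0,"wz": -1.1,"hand": 0},{"x": 0.0002,"y": 0.0091,"z": 0,"wx": -0.5,"wy": 0,"wz": -2.2,"hand": 0},{"x": 0.0005,"y": 0.0137,"z": -0.0001,"wx": -0.8,"wy": 0,"wz": -3.35,"hand": 0},{"x": 0.0008,"y": 0.0182,"z": -0.0002,"wx": -1.0,"wy": 0,"wz": -4.5,"hand": 0},{"x": 0.0012,"y": 0.0227,"z": -0.0003,"wx": -1.3,"wy": 0,"wz": -5.6,"hand": 0},{"x": 0.0017,"y": 0.0272,"z": -0.0004,"wx": -1.55,"wy": 0,"wz": -6.7,"hand": 0},{"x": 0.0017,"y": 0.0272,"z": -0.0004,"wx": -1.55,"wy": 0,"wz": -6.7,"hand": 0}]'

```text
time: 15.82
tool_pos: [0.5205, -0.1355, 0.0831]
tool_rot: [3.139, 0.227, 1.65]
contact_force: [-3.4, 16.6, 14.6]
opening: 0.0193
```

```bash
cat > em.py <<'E'
# ear centres by template match of the ears (from top10, centres known) in the new top picture
from h import *
import cv2,sys
tag=sys.argv[1]; z=float(sys.argv[2]); p,m=rep()
b=viewer.read_camera("top")[:,:,::-1]; cv2.imwrite(f"pics/top{tag}.png",b)
cv2.imwrite(f"pics/scene{tag}.png",viewer.read_camera("scene")[:,:,::-1])
a=cv2.imread("pics/top10.png"); K=6
A=cv2.resize(a,None,fx=K,fy=K,interpolation=cv2.INTER_CUBIC);B=cv2.resize(b,None,fx=K,fy=K,interpolation=cv2.INTER_CUBIC)
out=[];yy,xx=np.mgrid[-8*K:8*K+1,-8*K:8*K+1];mask=((xx**2+yy**2)<(6.6*K)**2).astype(np.float32); mask=cv2.merge([mask]*3)
for u,v in((200.2,150.6),(197.9,228.9)):
    U,V=int((u+.5)*K),int((v+.5)*K);t=A[V-8*K:V+8*K+1,U-8*K:U+8*K+1];S=int(9*K)
    r=B[V-8*K-S:V+8*K+1+S,U-8*K-S:U+8*K+1+S]
    q=cv2.matchTemplate(r,t,cv2.TM_SQDIFF,mask=mask);_,_,l,_=cv2.minMaxLoc(q)
    out+=[u+(l[0]-S)/K,v+(l[1]-S)/K]
print(out)
import subprocess;subprocess.run(["python3","ear.py",*map(str,out),str(z)])
E
python3 em.py 11 .059; python3 sh.py 11b | tail -8
```

```text
ears [0.619  0.1508 0.059 ] [0.3836 0.1631 0.059 ] 0.2357202626765651
R plate xy err to seat 4.950879405141051 -5.105145260800525
L plate xy err to seat -1.4824622088713406 -9.479008936065986
t15.82 tcp [ 0.5205 -0.1355  0.0831] cmd [ 0.4796 -0.1769  0.0049] F [-3.3645 16.6201 14.6139] T [ 2.2533  0.6272 -0.4878] open 0.019340299185525215 q [-0.2724  0.5046  1.7394 -0.2871  0.8371 -0.1652]
rot err deg [ -0.7364 -18.5809  -9.4481] phi 0.22673061253842408
[201.03333333333333, 152.93333333333334, 196.73333333333335, 230.73333333333335]
earR scene [ 1.21 -3.12] 0.46
earR top [1.72 2.75] 0.69
wheel scene [ 2.77 -1.13] 0.38
wheel top [-2.37  2.22] 0.67
earL top [-1.69 -0.12] 0.23
fulc top [-2.44 -0.53] 0.66
fulc scene [0.93 1.08] 0.8
plate scene [-0.27 -0.21] 1.06
```

Call:
move_arm --deltas '[{"x": 0,"y": 0.0046,"z": 0,"wx": -0.26,"wy": 0,"wz": -1.1,"hand": 0},{"x": 0,"y": 0.0091,"z": 0,"wx": -0.5,"wy": 0,"wz": -2.2,"hand": 0},{"x": 0.0002,"y": 0.0137,"z": -0.0001,"wx": -0.8,"wy": 0,"wz": -3.35,"hand": 0},{"x": 0.0004,"y": 0.0182,"z": -0.0002,"wx": -1.0,"wy": 0,"wz": -4.5,"hand": 0},{"x": 0.0006,"y": 0.0227,"z": -0.0003,"wx": -1.3,"wy": 0,"wz": -5.6,"hand": 0},{"x": 0.001,"y": 0.0272,"z": -0.0004,"wx": -1.55,"wy": 0,"wz": -6.7,"hand": 0},{"x": 0.001,"y": 0.0272,"z": -0.0004,"wx": -1.55,"wy": 0,"wz": -6.7,"hand": 0}]'

```text
time: 16.9
tool_pos: [0.547, -0.1315, 0.0829]
tool_rot: [3.14, 0.226, 1.769]
contact_force: [-3.8, 18.6, 15.3]
opening: 0.0193
```

```bash
python3 em.py 12 .059
python3 - <<'E'
import cv2,numpy as np
a=cv2.imread("pics/top12.png");b=cv2.imread("pics/scene12.png")
k=lambda i,x,y,w,h,f:cv2.resize(i[y:y+h,x:x+w],None,fx=f,fy=f,interpolation=cv2.INTER_CUBIC)
cv2.imwrite("pics/v12.png",np.hstack([k(a,170,135,80,120,5),k(b,230,180,80,120,5)]))
E
```

```text
ears [0.6128 0.1482 0.059 ] [0.3776 0.1661 0.059 ] 0.23584881861620638
R plate xy err to seat 1.9181580758601684 0.8410369733962836
L plate xy err to seat 1.0142340755246866 -3.3181975045998016
t16.90 tcp [ 0.547  -0.1315  0.0829] cmd [ 0.4796 -0.1769  0.0049] F [-3.7975 18.6284 15.2751] T [ 2.5198  0.7744 -0.7006] open 0.01925854090417572 q [-0.2587  0.5309  1.6887 -0.2724  0.8384 -0.2832]
rot err deg [ -1.1169 -18.4317 -16.3103] phi 0.2255840088426444
[201.86666666666665, 154.93333333333334, 195.73333333333335, 232.73333333333335]
```

View pics/v12.png

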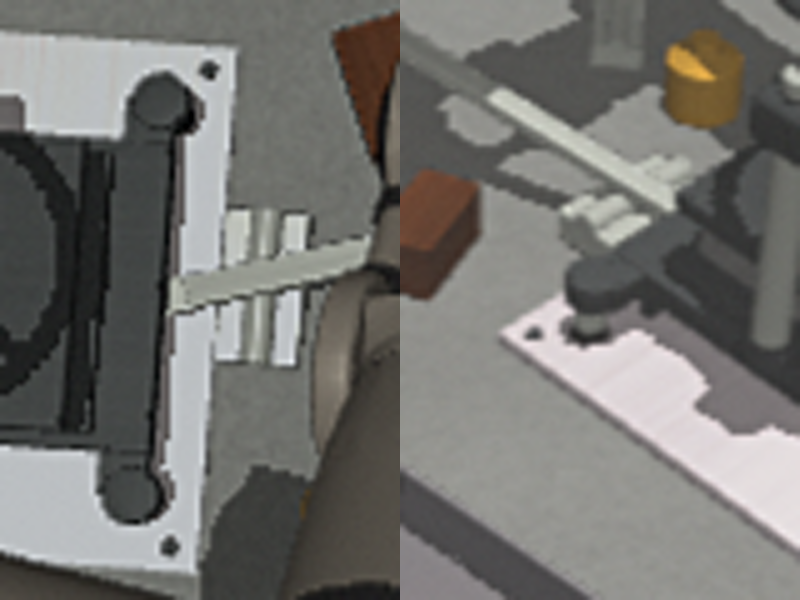

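Call:
move_arm --deltas '[{"x": 0,"y": 0.0035,"z": 0,"wx": -0.2,"wy": 0,"wz": -0.85,"hand": 0},{"x": 0,"y": 0.0035,"z": 0,"wx": -0.2,"wy": 0,"wz": -0.85,"hand": 0},{"x": 0,"y": 0.0035,"z": 0,"wx": -0.2,"wy": 0,"wz": -0.85,"hand": 0}]'

```text
time: 17.38
tool_pos: [0.5502, -0.1309, 0.0829]
tool_rot: [3.141, 0.225, 1.784]
contact_force: [-4.0, 19.1, 14.8]
opening: 0.0196
```

```bash
python3 em.py 13 .059
python3 - <<'E'
from h import *
print("seatR scene px in v12:",(pr("scene",[.6139,.147,.01])-[230,180]+.5)*5+[400,0])
psi=1.785;C=np.array([.5,.0885])
c=tcp(.228,psi,.080,0,C)[:2]
plan([(f,psi,.080,0,C) for f in(.25,.27,.29,.31,.33,.35,.37,.39,.41,.43)],c)
E
```

```text
ears [0.6123 0.1477 0.059 ] [0.3771 0.1661 0.059 ] 0.2358676037459087
R plate xy err to seat 1.3704819491636293 1.3157024028294384
L plate xy err to seat 0.9730389769602582 -2.82335004777097
t17.38 tcp [ 0.5502 -0.1309  0.0829] cmd [ 0.4796 -0.1769  0.0049] F [-4.0292 19.1159 14.7868] T [ 2.457   0.93   -0.8703] open 0.019608566061684204 q [-0.2568  0.5341  1.6827 -0.2706  0.8388 -0.2977]
rot err deg [ -1.1529 -18.4152 -17.1653] phi 0.2254944460287783
[202.03333333333333, 155.1, 195.73333333333335, 232.9]
seatR scene px in v12: [590.052  331.8627]
[0.25  1.785 0.08  0.   ] tip [0.4819 0.1717 0.0342] fwd 90.9 tcp [ 0.5473 -0.129   0.0859] D [ 0.16 -0.   -5.08  0.   -1.26 -0.  ]
[0.27  1.785 0.08  0.   ] tip [0.4819 0.1719 0.0325] fwd 91.1 tcp [ 0.547  -0.1278  0.0903] D [ 0.41 -0.   -9.69  0.   -2.41  0.  ]
[0.29  1.785 0.08  0.   ] tip [0.4818 0.1721 0.0308] fwd 91.3 tcp [ 0.5468 -0.1264  0.0948] D [  0.75  -0.   -14.3    0.    -3.55   0.  ]
[0.31  1.785 0.08  0.   ] tip [0.4818 0.1722 0.0291] fwd 91.4 tcp [ 0.5464 -0.125   0.0991] D [  1.18  -0.   -18.9    0.    -4.7    0.  ]
[0.33  1.785 0.08  0.   ] tip [0.4818 0.1723 0.0274] fwd 91.5 tcp [ 0.5461 -0.1235  0.1035] D [  1.7   -0.   -23.5    0.    -5.84   0.  ]
[0.35  1.785 0.08  0.   ] tip [0.4818 0.1723 0.0257] fwd 91.5 tcp [ 0.5458 -0.1219  0.1078] D [  2.31  -0.   -28.08   0.    -6.99   0.  ]
[0.37  1.785 0.08  0.   ] tip [0.4818 0.1723 0.024 ] fwd 91.5 tcp [ 0.5454 -0.1202  0.1121] D [  3.02   0.   -32.64  -0.    -8.14   0.  ]
[0.39  1.785 0.08  0.   ] tip [0.4818 0.1723 0.0223] fwd 91.5 tcp [ 0.545  -0.1185  0.1164] D [  3.81   0.   -37.19   0.    -9.28   0.  ]
[0.41  1.785 0.08  0.   ] tip [0.4818 0.1723 0.0205] fwd 91.5 tcp [ 0.5446 -0.1166  0.1206] D [  4.7    0.   -41.73  -0.   -10.43  -0.  ]
[0.43  1.785 0.08  0.   ] tip [0.4818 0.1722 0.0188] fwd 91.4 tcp [ 0.5442 -0.1147  0.1248] D [  5.68   0.   -46.25   0.   -11.57  -0.  ]
```

Call:
move_arm --deltas '[{"x": 0,"y": 0,"z": -0.0025,"wx": 0,"wy": -0.6,"wz": 0,"hand": 0},{"x": 0,"y": 0,"z": -0.005,"wx": 0,"wy": -1.2,"wz": 0,"hand": 0},{"x": 0,"y": 0,"z": -0.0075,"wx": 0,"wy": -1.9,"wz": 0,"hand": 0},{"x": 0,"y": 0,"z": -0.01,"wx": 0,"wy": -2.5,"wz": 0,"hand": 0},{"x": 0.0002,"y": 0,"z": -0.0125,"wx": 0,"wy": -3.1,"wz": 0,"hand": 0},{"x": 0.0004,"y": 0,"z": -0.015,"wx": 0,"wy": -3.7,"wz": 0,"hand": 0},{"x": 0.0004,"y": 0,"z": -0.015,"wx": 0,"wy": -3.7,"wz": 0,"hand": 0}]'

```text
time: 18.35
tool_pos: [0.5503, -0.1271, 0.0977]
tool_rot: [3.138, 0.291, 1.785]
contact_force: [-2.4, 19.6, 12.3]
opening: 0.0194
```

```bash
python3 em.py 14 .055
```

```text
ears [0.6114 0.1466 0.055 ] [0.3771 0.1656 0.055 ] 0.23508469191240847
R plate xy err to seat 0.25353929351643045 2.0710287991372587
L plate xy err to seat 0.5029266809395555 -2.8507119263396774
t18.35 tcp [ 0.5503 -0.1271  0.0977] cmd [ 0.4796 -0.1769  0.0049] F [-2.3818 19.6301 12.3143] T [ 2.4245  0.5055 -0.5662] open 0.019428769313759878 q [-0.2162  0.5103  1.694  -0.3552  0.8418 -0.2053]
rot err deg [ -1.8623 -22.1271 -17.2027] phi 0.29115733969996743
[202.53333333333333, 155.6, 196.06666666666666, 232.9]
```

Call:
move_arm --deltas '[{"x": 0,"y": 0,"z": -0.0025,"wx": 0,"wy": -0.6,"wz": 0,"hand": 0},{"x": 0,"y": 0,"z": -0.005,"wx": 0,"wy": -1.2,"wz": 0,"hand": 0},{"x": 0,"y": 0,"z": -0.0075,"wx": 0,"wy": -1.9,"wz": 0,"hand": 0},{"x": 0,"y": 0,"z": -0.01,"wx": 0,"wy": -2.5,"wz": 0,"hand": 0},{"x": 0.0004,"y": 0,"z": -0.0125,"wx": 0,"wy": -3.1,"wz": 0,"hand": 0},{"x": 0.0004,"y": 0,"z": -0.0125,"wx": 0,"wy": -3.1,"wz": 0,"hand": 0}]'

```text
time: 19.2
tool_pos: [0.5498, -0.1234, 0.1095]
tool_rot: [3.137, 0.346, 1.785]
contact_force: [-1.3, 18.9, 10.5]
opening: 0.0193
```

```bash
python3 em.py 15 .052; python3 sh.py 15b|tail -8
```

```text
ears [0.6109 0.146  0.052 ] [0.3766 0.165  0.052 ] 0.23509021302964017
R plate xy err to seat -0.4528886117059622 2.523745323155635
L plate xy err to seat -0.14546061021340762 -2.392543166959804
t19.20 tcp [ 0.5498 -0.1234  0.1095] cmd [ 0.4796 -0.1769  0.0049] F [-1.2947 18.9411 10.4686] T [ 2.3486  0.2734 -0.4676] open 0.01926480725825283 q [-0.1807  0.4934  1.7028 -0.4267  0.8502 -0.1266]
rot err deg [ -2.3913 -25.2181 -17.1967] phi 0.3456731922648575
[202.86666666666665, 155.93333333333334, 196.4, 233.06666666666666]
earR scene [ 1.99 -3.19] 0.35
earR top [2.36 5.81] 0.43
wheel scene [ 0.64 -1.46] 0.42
wheel top [2.45 4.9 ] 0.57
earL top [-2.53  7.65] 0.22
fulc top [-3.03 12.19] -0.07
fulc scene [0.89 1.21] 0.9
plate scene [-0.32 -0.39] 1.05
```

Call:
move_arm --deltas '[{"x": 0,"y": 0,"z": -0.0025,"wx": 0,"wy": -0.6,"wz": 0,"hand": 0},{"x": 0,"y": 0,"z": -0.005,"wx": 0,"wy": -1.2,"wz": 0,"hand": 0},{"x": 0,"y": 0,"z": -0.0075,"wx": 0,"wy": -1.9,"wz": 0,"hand": 0},{"x": 0,"y": 0,"z": -0.01,"wx": 0,"wy": -2.5,"wz": 0,"hand": 0},{"x": 0,"y": 0,"z": -0.01,"wx": 0,"wy": -2.5,"wz": 0,"hand": 0}]'

```text
time: 20.02
tool_pos: [0.5482, -0.1221, 0.1171]
tool_rot: [3.141, 0.39, 1.785]
contact_force: [1.0, 4.7, -5.1]
opening: 0.0191
```

```bash
python3 em.py 16 .049; python3 sh.py 16b|tail -8
```

```text
ears [0.6114 0.1463 0.049 ] [0.3766 0.1649 0.049 ] 0.23558778833367275
R plate xy err to seat -0.061030172321591136 2.024588040755171
L plate xy err to seat -0.2549995830710833 -2.3940173166779184
t20.02 tcp [ 0.5482 -0.1221  0.1171] cmd [ 0.4796 -0.1769  0.0049] F [ 0.956   4.7441 -5.0606] T [ 1.5983 -0.369  -0.449 ] open 0.01908003757198687 q [-0.1545  0.4845  1.7104 -0.4862  0.8602 -0.0643]
rot err deg [ -2.5628 -27.7605 -17.1644] phi 0.3898252723073615
[202.86666666666665, 155.93333333333334, 196.56666666666666, 233.06666666666666]
earR scene [ 1.96 -3.07] 0.37
earR top [2.25 5.8 ] 0.41
wheel scene [ 0.7  -1.08] 0.44
wheel top [2.73 5.04] 0.52
earL top [-2.8  7.3] 0.32
fulc top [-6.54  7.83] 0.16
fulc scene [0.55 0.79] 0.87
plate scene [-0.32 -0.41] 1.0
```

Run:
```python
from h import *
from scipy.optimize import least_squares
s=monitor.observe();p=s["tool_pos"]
psi=1.785
# bar line through crest centre C and grip: find L,phi from tcp with crest y fixed by image
for C in((.5,.0885),(.5,.0868)):
    C=np.array(C)
    # crossing x: bar passes grip heading psi
    k=(C[1]-p[1])/np.tan(psi);C[0]=p[0]+k
    q=least_squares(lambda v:(tcp(v[0],psi,v[1],0,C)[0]-p)[1:]*1e3,[.39,.08]).x;t=tcp(q[0],psi,q[1],0,C)[2]
    fw=np.linalg.norm(t[:2]-C);print("C",C,"phi,L",q,"tip",t,"fwd",fw)
    plan([ins(f,z,psi,0,C) for f,z in((fw-.004,t[2]-.001),(fw-.008,t[2]-.001),(fw-.013,t[2]-.001),(fw-.018,t[2]-.001),(fw-.023,t[2]-.001),(fw-.028,t[2]-.001),(fw-.033,t[2]))]+[(.5,psi,.02,0,C),(.3,psi,.02,0.002,C)])
```

```text
C [0.5023 0.0885] phi,L [0.3858 0.0763] tip [0.4848 0.169  0.024 ] fwd 0.08237334521956424
[0.4193 1.785  0.072  0.    ] tip [0.4856 0.1651 0.023 ] fwd 83.7 tcp [ 0.5483 -0.1229  0.1258] D [-4.06  0.   -8.    0.03 -1.72  0.  ]
[0.4433 1.785  0.0676 0.    ] tip [0.4865 0.1612 0.023 ] fwd 79.7 tcp [ 0.5486 -0.1243  0.1328] D [ -8.07   0.01 -13.95   0.03  -3.09   0.  ]
[0.4776 1.785  0.0621 0.    ] tip [0.4875 0.1563 0.023 ] fwd 74.7 tcp [ 0.5488 -0.1253  0.1428] D [-12.83   0.01 -22.75   0.03  -5.05   0.  ]
[0.5179 1.785  0.0564 0.    ] tip [0.4886 0.1514 0.023 ] fwd 69.7 tcp [ 0.5488 -0.1253  0.1543] D [-17.15   0.02 -33.42   0.03  -7.36  -0.  ]
[0.566  1.785  0.0506 0.    ] tip [0.4896 0.1465 0.023 ] fwd 64.7 tcp [ 0.5484 -0.1237  0.1678] D [-20.74   0.02 -46.52   0.03 -10.12  -0.  ]
[0.6249 1.785  0.0447 0.    ] tip [0.4907 0.1416 0.023 ] fwd 59.7 tcp [ 0.5476 -0.1198  0.1838] D [-23.12   0.03 -62.85   0.03 -13.5   -0.  ]
[0.6788 1.785  0.0384 0.    ] tip [0.4918 0.1367 0.024 ] fwd 54.7 tcp [ 0.5467 -0.1158  0.1989] D [-25.14   0.04 -78.42   0.03 -16.58  -0.  ]
[0.5   1.785 0.02  0.
[... 909 characters left out ...]
0.5644 1.785  0.0524 0.    ] tip [0.4897 0.1463 0.0222] fwd 64.4 tcp [ 0.5485 -0.1241  0.1665] D [-20.71   0.02 -45.13   0.03 -10.03  -0.  ]
[0.6209 1.785  0.0465 0.    ] tip [0.4908 0.1414 0.0222] fwd 59.4 tcp [ 0.5478 -0.1206  0.1819] D [-23.23   0.03 -60.74   0.03 -13.27  -0.  ]
[0.6719 1.785  0.0403 0.    ] tip [0.4918 0.1365 0.0232] fwd 54.4 tcp [ 0.547  -0.1172  0.1963] D [-25.5    0.04 -75.44   0.03 -16.19  -0.  ]
[0.5   1.785 0.02  0.   ] tip [0.4957 0.1185 0.0416] fwd 36.0 tcp [ 0.5564 -0.1604  0.1678] D [-55.59   0.01 -32.28   0.03  -6.34  -0.  ]
[0.3   1.785 0.02  0.002] tip [0.4966 0.1144 0.0497] fwd 31.9 tcp [ 0.5614 -0.1834  0.1167] D [-57.95  -0.01  23.96   0.03   5.12   0.  ]
```

Call:
move_arm --deltas '[{"x": -0.001,"y": 0,"z": -0.004,"wx": 0,"wy": -0.9,"wz": 0,"hand": 0},{"x": -0.0041,"y": 0,"z": -0.008,"wx": 0,"wy": -1.8,"wz": 0,"hand": 0},{"x": -0.006,"y": 0,"z": -0.011,"wx": 0,"wy": -2.4,"wz": 0,"hand": 0},{"x": -0.0081,"y": 0,"z": -0.0139,"wx": 0,"wy": -3.1,"wz": 0,"hand": 0},{"x": -0.0105,"y": 0,"z": -0.0182,"wx": 0,"wy": -4.1,"wz": 0,"hand": 0},{"x": -0.0128,"y": 0,"z": -0.0227,"wx": 0,"wy": -5.05,"wz": 0,"hand": 0},{"x": -0.0128,"y": 0,"z": -0.0227,"wx": 0,"wy": -5.05,"wz": 0,"hand": 0}]'

```text
time: 21.1
tool_pos: [0.5477, -0.1238, 0.1415]
tool_rot: [-3.14, 0.475, 1.787]
contact_force: [-1.8, 11.3, -9.0]
opening: 0.0196
```

```bash
python3 em.py 17 .049
python3 - <<'E'
from h import *
psi=1.785;C=np.array([.5023,.0885])
plan([ins(f,z,psi,0,C) for f,z in((.0694,.023),(.067,.023),(.0644,.023),(.0604,.023),(.0564,.023),(.0524,.023),(.050,.025))]+[(.55,psi,.02,0,C)])
E
```

```text
ears [0.6114 0.1463 0.049 ] [0.4135 0.1337 0.049 ] 0.19835569874579737
R plate xy err to seat -0.061030172321591136 2.024588040755171
L plate xy err to seat -28.37260346748993 -41.65595507484687
t21.10 tcp [ 0.5477 -0.1238  0.1415] cmd [ 0.4796 -0.1769  0.0049] F [-1.7589 11.3    -8.9691] T [ 2.7348  0.1164 -0.309 ] open 0.01955085547162579 q [-0.1124  0.4592  1.7102 -0.5865  0.9003  0.0265]
rot err deg [ -3.1682 -32.63   -17.1492] phi 0.47511103437736457
[202.86666666666665, 155.93333333333334, 206.9, 220.73333333333335]
[0.4774 1.785  0.0621 0.    ] tip [0.4875 0.1563 0.023 ] fwd 74.7 tcp [ 0.5488 -0.1253  0.1427] D [-2.15  0.9  -0.46 -0.08 -0.15  0.08]
[0.4959 1.785  0.0594 0.    ] tip [0.4881 0.154  0.023 ] fwd 72.3 tcp [ 0.5488 -0.1255  0.148 ] D [-4.7   0.89 -5.11 -0.08 -1.21  0.08]
[0.5177 1.785  0.0565 0.    ] tip [0.4886 0.1514 0.023 ] fwd 69.7 tcp [ 0.5488 -0.1253  0.1542] D [ -7.36   0.88 -10.71  -0.08  -2.46   0.08]
[0.5554 1.785  0.0518 0.    ] tip [0.4895 0.1475 0.023 ] fwd 65.7 tcp [ 0.5486 -0.1241  0.1648] D [-11.18   0.86 -20.66  -0.08  -4.62   0.09]
[0.5996 1.785  0.0471 0.    ] tip [0.4903 0.1436 0.023 ] fwd 61.7 tcp [ 0.548  -0.1217  0.1769] D [-14.48   0.83 -32.6   -0.08  -7.15   0.09]
[0.652  1.785  0.0423 0.    ] tip [0.4912 0.1397 0.023 ] fwd 57.7 tcp [ 0.5471 -0.1173  0.191 ] D [-16.93   0.81 -47.1   -0.08 -10.15   0.09]
[0.6486 1.785  0.0392 0.    ] tip [0.4917 0.1374 0.025 ] fwd 55.3 tcp [ 0.5477 -0.1202  0.1921] D [-20.08   0.81 -46.72  -0.08  -9.96   0.09]
[0.55  1.785 0.02  0.   ] tip [0.4952 0.121  0.04  ] fwd 38.6 tcp [ 0.5545 -0.1514  0.1803] D [-43.07   0.81 -21.65  -0.08  -4.31   0.09]
```

Call:
move_arm --deltas '[{"x": -0.0015,"y": 0,"z": -0.0025,"wx": 0,"wy": -0.6,"wz": 0,"hand": 0},{"x": -0.003,"y": 0,"z": -0.005,"wx": 0,"wy": -1.1,"wz": 0,"hand": 0},{"x": -0.003,"y": 0,"z": -0.005,"wx": 0,"wy": -1.1,"wz": 0,"hand": 0}]'

```text
time: 21.58
tool_pos: [0.5476, -0.1242, 0.1471]
tool_rot: [-3.139, 0.494, 1.787]
contact_force: [-1.2, 12.6, -8.6]
opening: 0.0195
```

```bash
python3 em.py 18 .049|head -3
python3 - <<'E'
from h import *
import cv2
a=cv2.imread("pics/top18.png");b=cv2.imread("pics/scene18.png")
k=lambda i,x,y,w,h,f:cv2.resize(i[y:y+h,x:x+w],None,fx=f,fy=f,interpolation=cv2.INTER_CUBIC)
cv2.imwrite("pics/v18.png",np.hstack([k(a,170,135,80,120,5),k(b,230,180,80,120,5)]))
E
```

```text
ears [0.6109 0.1463 0.049 ] [0.3979 0.1337 0.049 ] 0.21337272031443522
R plate xy err to seat -0.10307313091265091 2.5382628676162424
L plate xy err to seat -29.629647834226862 -26.14761345798497Exception ignored on flushing sys.stdout:
BrokenPipeError: [Errno 32] Broken pipe
```

View pics/v18.png

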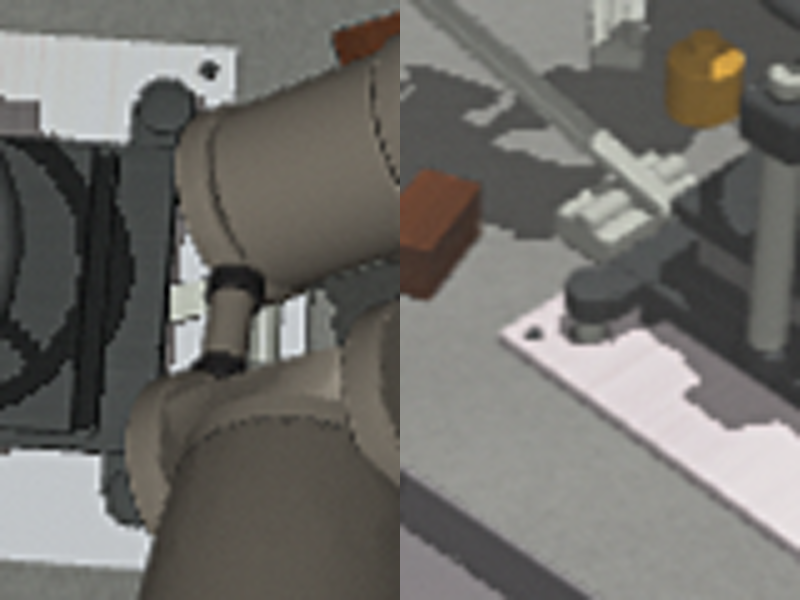

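Run:
```python
from h import *
psi=1.787;C=np.array([.5023,.0885])
plan([ins(f,z,psi,0,C) for f,z in((.070,.023),(.070,.0205),(.067,.0205),(.0644,.0205),(.0604,.0205),(.0564,.021),(.0524,.023),(.050,.025))]+[(.55,psi,.02,0,C)])
```

```text
[0.473  1.787  0.0628 0.    ] tip [0.4873 0.1569 0.023 ] fwd 75.3 tcp [ 0.5492 -0.1251  0.1414] D [ 1.51  1.51  5.43 -0.16  1.19 -0.01]
[0.5081 1.787  0.0629 0.    ] tip [0.4873 0.1569 0.0205] fwd 75.3 tcp [ 0.5483 -0.1209  0.149 ] D [ 1.74  1.48 -3.28 -0.16 -0.82 -0.01]
[0.5325 1.787  0.0595 0.    ] tip [0.4879 0.1539 0.0205] fwd 72.3 tcp [ 0.5482 -0.1207  0.1559] D [-1.33  1.47 -9.46 -0.16 -2.22 -0.01]
[0.5557 1.787  0.0566 0.    ] tip [0.4885 0.1514 0.0205] fwd 69.7 tcp [ 0.5481 -0.1201  0.1624] D [ -3.86   1.45 -15.46  -0.16  -3.55  -0.01]
[0.5958 1.787  0.052  0.    ] tip [0.4893 0.1475 0.0205] fwd 65.7 tcp [ 0.5477 -0.1182  0.1734] D [ -7.41   1.42 -26.09  -0.16  -5.85  -0.  ]
[0.6342 1.787  0.0472 0.    ] tip [0.4902 0.1436 0.021 ] fwd 61.7 tcp [ 0.5473 -0.1162  0.1842] D [-10.72   1.4  -36.58  -0.16  -8.04  -0.  ]
[0.652  1.787  0.0423 0.    ] tip [0.4911 0.1397 0.023 ] fwd 57.7 tcp [ 0.5475 -0.1172  0.191 ] D [-14.82   1.38 -42.    -0.16  -9.07  -0.  ]
[0.6486 1.787  0.0392 0.    ] tip [0.4916 0.1373 0.025 ] fwd 55.3 tcp [ 0.5481 -0.1201  0.1921] D [-17.96   1.38 -41.57  -0.16  -8.87  -0.  ]
[0.55  1.787 0.02  0.   ] tip [0.4952 0.121  0.04  ] fwd 38.6 tcp [ 0.555  -0.1513  0.1803] D [-40.48   1.46 -16.07  -0.16  -3.22  -0.01]
```

Call:
move_arm --deltas '[{"x": 0.001,"y": 0,"z": -0.004,"wx": 0,"wy": -1.5,"wz": 0,"hand": 0},{"x": 0.0005,"y": 0,"z": -0.0085,"wx": 0,"wy": -2.8,"wz": 0,"hand": 0},{"x": 0.0005,"y": 0,"z": -0.0085,"wx": 0,"wy": -2.8,"wz": 0,"hand": 0}]'

```text
time: 22.05
tool_pos: [0.5477, -0.1211, 0.1558]
tool_rot: [-3.141, 0.546, 1.787]
contact_force: [0.1, 5.6, -5.7]
opening: 0.0194
```

Run:
```python
from h import *
psi=1.787;C=np.array([.5023,.0885])
plan([ins(f,z,psi,0,C) for f,z in((.067,.0205),(.0644,.0205),(.0604,.0205),(.0564,.021),(.0524,.023),(.050,.025))]+[(.60,psi,.03,0,C),(.55,psi,.02,0,C)])
```

```text
[0.5325 1.787  0.0595 0.    ] tip [0.4879 0.1539 0.0205] fwd 72.3 tcp [ 0.5482 -0.1207  0.1559] D [ 0.14  0.67 -0.26 -0.04  0.78 -0.01]
[0.5557 1.787  0.0566 0.    ] tip [0.4885 0.1514 0.0205] fwd 69.7 tcp [ 0.5481 -0.1201  0.1624] D [-2.7   0.66 -6.12 -0.04 -0.55 -0.01]
[0.5958 1.787  0.052  0.    ] tip [0.4893 0.1475 0.0205] fwd 65.7 tcp [ 0.5477 -0.1182  0.1734] D [ -6.8    0.66 -16.55  -0.04  -2.85  -0.01]
[0.6342 1.787  0.0472 0.    ] tip [0.4902 0.1436 0.021 ] fwd 61.7 tcp [ 0.5473 -0.1162  0.1842] D [-10.66   0.65 -26.86  -0.04  -5.04  -0.  ]
[0.652  1.787  0.0423 0.    ] tip [0.4911 0.1397 0.023 ] fwd 57.7 tcp [ 0.5475 -0.1172  0.191 ] D [-15.04   0.65 -32.06  -0.04  -6.07  -0.  ]
[0.6486 1.787  0.0392 0.    ] tip [0.4916 0.1373 0.025 ] fwd 55.3 tcp [ 0.5481 -0.1201  0.1921] D [-18.15   0.65 -31.46  -0.04  -5.87  -0.  ]
[0.6   1.787 0.03  0.   ] tip [0.4932 0.1298 0.0326] fwd 47.6 tcp [ 0.5515 -0.1353  0.1867] D [-28.65   0.66 -18.81  -0.04  -3.09  -0.01]
[0.55  1.787 0.02  0.   ] tip [0.4952 0.121  0.04  ] fwd 38.6 tcp [ 0.555  -0.1513  0.1803] D [-39.3    0.67  -4.81  -0.04  -0.22  -0.01]
```

Call:
move_arm --deltas '[{"x": -0.0015,"y": 0,"z": -0.003,"wx": 0,"wy": -0.4,"wz": 0,"hand": 0},{"x": -0.0027,"y": 0,"z": -0.0061,"wx": 0,"wy": -1,"wz": 0,"hand": 0},{"x": -0.005,"y": 0,"z": -0.0115,"wx": 0,"wy": -2.3,"wz": 0,"hand": 0},{"x": -0.0068,"y": 0,"z": -0.0165,"wx": 0,"wy": -3.3,"wz": 0,"hand": 0},{"x": -0.0087,"y": 0,"z": -0.0217,"wx": 0,"wy": -4.4,"wz": 0,"hand": 0},{"x": -0.0107,"y": 0,"z": -0.0268,"wx": 0,"wy": -5.4,"wz": 0,"hand": 0},{"x": -0.0107,"y": 0,"z": -0.0268,"wx": 0,"wy": -5.4,"wz": 0,"hand": 0}]'

```text
time: 22.92
tool_pos: [0.5471, -0.1168, 0.1851]
tool_rot: [3.141, 0.642, 1.787]
contact_force: [0.2, 1.7, -4.2]
opening: 0.0193
```

Call:
move_arm --deltas '[{"x": -0.0048,"y": 0,"z": -0.0048,"wx": 0,"wy": -1,"wz": 0,"hand": 0},{"x": -0.0085,"y": 0,"z": -0.003,"wx": 0,"wy": -0.5,"wz": 0,"hand": 0},{"x": -0.013,"y": 0,"z": 0.003,"wx": 0,"wy": 0.8,"wz": 0,"hand": 0},{"x": -0.0172,"y": 0,"z": 0.0095,"wx": 0,"wy": 2,"wz": 0,"hand": 0},{"x": -0.0219,"y": 0,"z": 0.017,"wx": 0,"wy": 3.4,"wz": 0,"hand": 0},{"x": -0.0266,"y": 0,"z": 0.0244,"wx": 0,"wy": 4.8,"wz": 0,"hand": 0},{"x": -0.0266,"y": 0,"z": 0.0244,"wx": 0,"wy": 4.8,"wz": 0,"hand": 0}]'

```text
time: 23.8
tool_pos: [0.5544, -0.1538, 0.1812]
tool_rot: [-3.141, 0.559, 1.784]
contact_force: [0.3, -0.3, -4.3]
opening: 0.0197
```

Run:
```python
from h import *
rep()
psi=1.787;C=np.array([.5023,.0855])
print(c:=None)
# target: bar back on the bench: handle end down, tilt -0.098 (crest y uncertain)
plan([(f,psi,.018,.002,C) for f in(.5,.35,.2,.05,-.06,-.09)])
```

```text
t23.80 tcp [ 0.5544 -0.1538  0.1812] cmd [ 0.4796 -0.1769  0.0049] F [ 0.2507 -0.3098 -4.2933] T [ 0.4552 -0.0469 -0.0283] open 0.019741250291906404 q [-0.1267  0.4273  1.6756 -0.662   0.9495  0.0306]
rot err deg [ -3.939  -37.3683 -16.9581] phi 0.5585774029099637
None
[0.5   1.787 0.018 0.002] tip [0.4957 0.1154 0.0446] fwd 33.0 tcp [ 0.557  -0.1634  0.1708] D [-2.81  0.53 14.06 -0.11  3.36 -0.12]
[0.35  1.787 0.018 0.002] tip [0.4964 0.1124 0.0489] fwd 29.9 tcp [ 0.561  -0.1817  0.1311] D [ 2.31  0.61 57.68 -0.1  11.95 -0.13]
[0.2   1.787 0.018 0.002] tip [0.4972 0.1087 0.0528] fwd 26.2 tcp [ 0.5637 -0.194   0.089 ] D [ 13.89   0.67 100.04  -0.09  20.54  -0.14]
[0.05  1.787 0.018 0.002] tip [0.4981 0.1046 0.0561] fwd 21.9 tcp [ 0.565  -0.2001  0.0455] D [ 31.67   0.71 140.19  -0.08  29.14  -0.15]
[-0.06   1.787  0.018  0.002] tip [0.4988 0.1012 0.058 ] fwd 18.5 tcp [ 0.5651 -0.2005  0.0133] D [ 48.42   0.73 167.71  -0.07  35.44  -0.15]
[-0.09   1.787  0.018  0.002] tip [0.4991 0.1003 0.0585] fwd 17.6 tcp [ 0.565  -0.2     0.0045] D [ 53.51   0.73 174.88  -0.07  37.16  -0.15]
```

Call:
move_arm --deltas '[{"x": -0.0028,"y": 0,"z": 0.014,"wx": 0,"wy": 3.4,"wz": 0,"hand": 0},{"x": -0.001,"y": 0,"z": 0.0355,"wx": 0,"wy": 7.6,"wz": 0,"hand": 0},{"x": 0.0023,"y": 0,"z": 0.0577,"wx": 0,"wy": 12,"wz": 0,"hand": 0},{"x": 0.0075,"y": 0,"z": 0.079,"wx": 0,"wy": 16.3,"wz": 0,"hand": 0},{"x": 0.0139,"y": 0,"z": 0.1,"wx": 0,"wy": 20.5,"wz": 0,"hand": 0},{"x": 0.022,"y": 0,"z": 0.12,"wx": 0,"wy": 24.8,"wz": 0,"hand": 0},{"x": 0.0317,"y": 0,"z": 0.1402,"wx": 0,"wy": 29.1,"wz": 0,"hand": 0},{"x": 0.0317,"y": 0,"z": 0.1402,"wx": 0,"wy": 29.1,"wz": 0,"hand": 0}]'

```text
time: 24.8
tool_pos: [0.5637, -0.1998, 0.0438]
tool_rot: [-3.138, 0.05, 1.785]
contact_force: [-0.3, -0.8, -5.3]
opening: 0.0194
```

Run:
```python
from h import *
rep()
psi=1.787;C=np.array([.5023,.0855])
plan([(f,psi,.018,.002,C) for f in(.05,0,-.04,-.06,-.075,-.09)])
```

```text
t24.80 tcp [ 0.5637 -0.1998  0.0438] cmd [ 0.4796 -0.1769  0.0049] F [-0.3028 -0.8247 -5.2566] T [-0.5471 -0.1929  0.0302] open 0.019381461901457977 q [-0.4466  0.6544  1.5529 -0.0525  0.9068 -0.6286]
rot err deg [  0.5911  -8.4653 -17.1302] phi 0.04989855018495935
[0.05  1.787 0.018 0.002] tip [0.4981 0.1046 0.0561] fwd 21.9 tcp [ 0.565  -0.2001  0.0455] D [-0.65  1.23 -1.72 -0.19 -0.01 -0.13]
[0.    1.787 0.018 0.002] tip [0.4984 0.1031 0.057 ] fwd 20.4 tcp [ 0.5652 -0.2007  0.0309] D [-0.53  1.28 12.93 -0.18  2.86 -0.14]
[-0.04   1.787  0.018  0.002] tip [0.4987 0.1019 0.0577] fwd 19.2 tcp [ 0.5651 -0.2006  0.0192] D [ 0.09  1.31 24.64 -0.18  5.15 -0.14]
[-0.06   1.787  0.018  0.002] tip [0.4988 0.1012 0.058 ] fwd 18.5 tcp [ 0.5651 -0.2005  0.0133] D [ 0.58  1.33 30.48 -0.18  6.3  -0.14]
[-0.075  1.787  0.018  0.002] tip [0.4989 0.1008 0.0583] fwd 18.1 tcp [ 0.5651 -0.2002  0.0089] D [ 1.02  1.35 34.85 -0.18  7.16 -0.14]
[-0.09   1.787  0.018  0.002] tip [0.4991 0.1003 0.0585] fwd 17.6 tcp [ 0.565  -0.2     0.0045] D [ 1.52  1.36 39.22 -0.18  8.02 -0.14]
```

Call:
move_arm --deltas '[{"x": -0.0005,"y": 0,"z": 0.013,"wx": 0,"wy": 2.9,"wz": 0,"hand": 0},{"x": 0.0001,"y": 0,"z": 0.0246,"wx": 0,"wy": 5.1,"wz": 0,"hand": 0},{"x": 0.0008,"y": 0,"z": 0.032,"wx": 0,"wy": 6.8,"wz": 0,"hand": 0},{"x": 0.001,"y": 0,"z": 0.0345,"wx": 0,"wy": 7.5,"wz": 0,"hand": 0},{"x": 0.0013,"y": 0,"z": 0.0365,"wx": 0,"wy": 8,"wz": 0,"hand": 0},{"x": 0.0013,"y": 0,"z": 0.0365,"wx": 0,"wy": 8,"wz": 0,"hand": 0}]'

```text
time: 25.55
tool_pos: [0.5648, -0.1988, 0.009]
tool_rot: [3.142, -0.089, 1.786]
contact_force: [0.6, -0.5, -7.2]
opening: 0.0195
```

Call:
move_arm --deltas '[{"x": 0,"y": 0,"z": 0.002,"wx": 0,"wy": 0,"wz": 0,"hand": 0},{"x": 0,"y": 0,"z": 0.004,"wx": 0,"wy": 0,"wz": 0,"hand": 0},{"x": 0,"y": 0,"z": 0.004,"wx": 0,"wy": 0,"wz": 0,"hand": 0}]'

```text
time: 25.92
tool_pos: [0.5647, -0.1985, 0.0048]
tool_rot: [-3.142, -0.09, 1.786]
contact_force: [-0.7, -1.6, -5.1]
opening: 0.0194
```

Call:
move_arm --deltas '[{"x": 0,"y": 0,"z": 0.0005,"wx": 0,"wy": 0,"wz": 0,"hand": 0},{"x": 0,"y": 0,"z": 0.0005,"wx": 0,"wy": 0,"wz": 0,"hand": 0},{"x": 0,"y": 0,"z": 0.0005,"wx": 0,"wy": 0,"wz": 0,"hand": 0.3},{"x": 0,"y": 0,"z": 0.0005,"wx": 0,"wy": 0,"wz": 0,"hand": 0.5},{"x": 0,"y": 0,"z": 0.0005,"wx": 0,"wy": 0,"wz": 0,"hand": 0.5},{"x": 0,"y": 0,"z": 0.0005,"wx": 0,"wy": 0,"wz": 0,"hand": 0.5}]' --grip_force 4

```text
time: 26.68
tool_pos: [0.5647, -0.1984, 0.0044]
tool_rot: [3.141, -0.09, 1.786]
contact_force: [0.5, -0.0, 0.8]
opening: 0.0453
```

Call:
move_arm --deltas '[{"x": 0,"y": 0,"z": -0.01,"wx": 0,"wy": 0,"wz": 0,"hand": 0.5},{"x": 0,"y": 0,"z": -0.04,"wx": 0,"wy": 0,"wz": 0,"hand": 0.5},{"x": 0,"y": 0,"z": -0.09,"wx": 0,"wy": 0,"wz": 0,"hand": 0.5},{"x": -0.05,"y": 0,"z": -0.14,"wx": 0,"wy": 0,"wz": 0,"hand": 0.5},{"x": -0.11,"y": 0,"z": -0.16,"wx": 0,"wy": 0,"wz": 0,"hand": 0.5},{"x": -0.16,"y": 0,"z": -0.16,"wx": 0,"wy": 0,"wz": 0,"hand": 0.5},{"x": -0.16,"y": 0,"z": -0.16,"wx": 0,"wy": 0,"wz": 0,"hand": 0.5}]'

```text
time: 27.55
tool_pos: [0.601, -0.3725, 0.1485]
tool_rot: [-3.141, -0.089, 1.782]
contact_force: [-0.9, 0.1, -0.1]
opening: 0.0462
```

```bash
python3 em.py 20 .049
python3 - <<'E'
import cv2,numpy as np
from h import *
b=cv2.imread("pics/top20.png")
import time
b2=viewer.read_camera("top")[:,:,::-1]; print("frame diff",np.abs(b.astype(int)-b2).max())
# expected seated ears (ear top z 0.049) in the top picture, and toe/bar mask extent in front of the press
c=np.array([.5034,.2754]);yv=np.array([-.9968,.0796]);xv=np.array([.0796,.9968])
for s in(-1,1): print("seated ear px",pr("top",np.r_[c-.12*xv+s*.12*yv,.049]))
print("front edge px",pr("top",[.4936,.1466,.049]),"tip pred",pr("top",[.499,.100,.06]))
g=cv2.cvtColor(b,cv2.COLOR_BGR2GRAY); print(g[186:204:2,190:246:2])
E
```

```text
ears [0.6114 0.1463 0.049 ] [0.3766 0.1649 0.049 ] 0.23558778833367275
R plate xy err to seat -0.061030172321591136 2.024588040755171
L plate xy err to seat -0.2549995830710833 -2.3940173166779184
t27.55 tcp [ 0.601  -0.3725  0.1485] cmd [ 0.4796 -0.1769  0.0049] F [-0.8689  0.0974 -0.0994] T [-0.1025 -0.1252 -0.009 ] open 0.04617684998686766 q [-0.688   0.7863  0.9684  0.0554  1.4568 -0.9069]
rot err deg [  1.5994  -0.5508 -16.8752] phi -0.08884935385792089
[202.86666666666665, 155.93333333333334, 196.56666666666666, 233.06666666666666]
frame diff 152
seated ear px [202.8984 155.2808]
seated ear px [196.4149 233.8537]
front edge px [202.6997 194.3294] tip pred [217.7299 192.1041]
[[ 35  30  34  36  72  71  76  45 196 195 195 197 105 192 196 144 135 155
   79 205 201  67 105 187 183 190 190 190]
 [ 38  33  31  28  70  69  75  70 197 195 193 197  77 202 200 133 109 153
  132 131 182 191 191 189 187 187 191 193]
 [ 37  33  35  30  72  71  76  74 196 194 193 200  87 110 142 143 141 142
  142  99 195 191 193 195 198 204 212 143]
 [ 33  33  34  66  72  71  71  95 194 195 193 201 109 149 142 142 142 139
  139 134 197 208 198 101  83  53  92 108]
 [ 35  32  32  70  72  72  67 101 195 194 194 202 102 203 132 137 138 143
  151  99  69  52 105 113 117 118 114 112]
 [ 35  33  28  75  72  74  56 103 195 194 194 205  60 206 154  50 174 132
  143 202 214  99 117 116 116 110 117 114]
 [ 26  34  26  76  73  73  50 104 194 193 193 208  79 199 202 121 183 132
  148 197 210 101 113 115 115 116 117 113]
 [ 21  31  69  73  73  73  32  96 200 195 193 209  63 199 201 124 197 130
  139 197 211 105 111 118 117 113 114 116]
 [ 22  29  75  74  74  72  26  93 199 193 193 212  86 198 203 119 202 125
  193 195 212 106 116 113 115 115 118 113]]
```

Run:
```python
import cv2,numpy as np
from h import *
A=[viewer.read_camera("top")[:,:,::-1].astype(int) for _ in range(3)]
d=np.abs(A[2]-A[1]).max(2);print("moving px",np.argwhere(d>25)[:5],(d>25).sum(),"press/bar zone",d[130:260,90:320].max())
a=cv2.imread("pics/top0_raw.png").astype(int);e=np.abs(A[2]-a).max(2)
for n,(x,y) in dict(weight=(239,237),screw=(335,118),mallet=(390,150),jar=(368,235),board=(154,277),block=(247,152)).items(): print(n,e[y-5:y+6,x-5:x+6].mean().round(1))
for z in(.0488,): 
  p=cv2.imread("pics/top16b.png",0)[142:212,100:172].astype(np.float32);q=cv2.cvtColor(A[2].astype(np.uint8),cv2.COLOR_BGR2GRAY)[142:212,100:172].astype(np.float32);print("wheel shift since set-down",cv2.phaseCorrelate(p,q))
rep()
```

```text
moving px [[ 89 423]
 [ 91 420]
 [ 94 427]
 [ 96 437]
 [101 421]] 95 press/bar zone 37
weight 4.0
screw 1.8
mallet 52.4
jar 98.3
board 1.6
block 1.8
wheel shift since set-down ((0.01575900791193874, 0.0019609335782604376), 0.9996334639044455)
t27.85 tcp [ 0.602  -0.3668  0.15  ] cmd [ 0.4796 -0.1769  0.0049] F [0.1108 0.1988 0.6235] T [-0.1023 -0.1252 -0.0235] open 0.04589481228791318 q [-0.6813  0.781   0.975   0.0565  1.4559 -0.9064]
rot err deg [  1.6088  -0.4917 -17.2179] phi -0.08980399625698565
```

Run:
```python
import cv2,numpy as np
from h import *
a=cv2.imread("pics/scene0_raw.png").astype(int);b=viewer.read_camera("scene")[:,:,::-1].astype(int);e=np.abs(a-b).max(2)
for n,(x,y) in dict(jar=(216,155),mallet=(145,185),mallet_h=(168,165)).items(): print(n,e[y-6:y+7,x-6:x+7].mean().round(1))
print(robot.hand_in())
```

```text
jar 3.3
mallet 38.8
mallet_h 4.9
the job is handed in; nothing more can be done
None
```

The press is levered across and both front feet are down in their recesses. The bar is drawn out and left lying over the fulcrum, and the job is handed in at about 28 s of the 72 s. No verdict was given.

**How it went:**
- **Finding the rib:** I pushed the toe in over the fulcrum until it met the rib at about 8 N by the wrist reading. On the way in, the first try caught on the press's front edge at roughly 6 N. I backed off, lowered the tip and went in again.
- **Lift and slew:** I lifted the front about 4–5 mm by estimate and slewed the bar about 0.37 rad. The picture showed both feet over their recesses before I let them down slowly.
- **Drawing the bar out:** It dragged at first, at about 12 N. Raising the handle freed it.

**Last checks:**
- **Seating:** Both ears of the press lie within about 1 pixel (2–2.5 mm) of their seated positions in the top picture. The two errors are opposite and cancel, which suggests scale error. The handwheel has not moved since the feet came down.
- **Lean and depth:** I did not measure these directly. I inferred them from the load coming off at the expected height and the handwheel having tipped forward by the starting lean.
- **Toe:** The tip is about 45 mm in front of the press, by calculation from the arm's pose and a rough pixel check. I did not view a final picture.
- **Bystanders:** Brass weight, screwdriver, board, block and jar look unchanged. The mallet's head showed a pixel change (38.8) in the last check, while its handle did not. I put this down to the arm or its shadow over it, but did not settle it.
- **Fulcrum:** It was dragged about 7 mm towards the plate while the bar went in.

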